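Release the transport lock of a bench scale with a flat driver

TASK

Release the bench scale's transport lock: take the flat driver from its wooden stand, seat its blade in the slot of the sprung lock screw, press it in gently and, keeping the blade seated, turn the screw clockwise, about seventy degrees, until it is released, without forcing it against its stop. Then put the driver back in its stand, upright, blade down and fully home. Keep the gripper off the scale and leave the other things on the counter alone.

Things in the scene. Friction and masses are not known exactly. Their poses are not given: they have to be found in the camera images.
- scale: Bench scale, white housing 240 x 240 mm, fixed. Origin: centre of its underside; its front faces its own -x. The deck (flat top) is 45 mm above the origin; at the front right (seen from the front) it carries a black display 8 mm high. The transport lock, a sprung slotted screw, is at the front left. A driver load over 22 N breaks it.
- pan_top (a point): Centre of the top of the scale's round steel pan: 150 mm diameter, 18 mm above the deck, 35 mm behind the scale's origin. Not to be touched.
- lock_axis (a point): Point at deck height on the lock screw's axis, 80 mm before (-x) and 60 mm to +y of the scale's origin; axes as the scale's. The screw is a round steel head, 31 mm diameter, in a 36 mm hole. Its top is 1 to 11 mm above the deck: this differs from start to start, is not measured and must be felt. Its slot is 11 mm deep, so the slot's floor is 0 to 10 mm below the deck.
- lock_screw (a joint): Turn of the lock screw, rad: 0 locked (slot along scale x), grows clockwise from above; released past 1.1; hard stop at 1.3 (0.15 N m there adds 20 N to the blade). Slot 4.5 mm wide (1 mm chamfers), 20 mm long, closed ends. A pin blocks 0.1 to 1.1 unless pressed in 1.6 to 2.2 mm (hard stop); then 0.03 N m turns it. Spring: 5.7 N at 0, 10.5 N at 1.6, 12.3 N at 2.2 mm.
- driver: Flat screwdriver, 177 mm long, about 110 g, upright in the stand. Origin: centre of the blade's lower end; z runs up to the handle. Blade 16 mm wide (its x), 3 mm thick (its y), 14 mm tall; round 8 mm shank; round black guard, 34 mm diameter, 82 to 90 mm above the blade's end; above it, to 174 mm, the square black handle, 24 x 24 mm (sides along x and y).
- driver_grip (a point): Middle of the driver's handle, 132 mm above the blade's end.
- stand: Wooden block 80 x 60 x 85 mm high, fixed. Origin: centre of its underside. In the middle of its top is an oblong through hole, 20 mm along its x and 12 mm along its y, with a 2 mm chamfer. The driver hangs in it, blade along the stand's x (either way round), its guard flat on the block's top, the blade's end 3 mm above the origin.
- funnel: Bystander: blue plastic funnel standing on its 104 mm mouth, 115 mm high. Origin: centre of its underside.
- bottle: Bystander: white capped bottle, 60 mm diameter, 160 mm high. Origin: centre of its underside.
- beaker: Bystander: clear plastic cup, 80 mm diameter, 100 mm high. Origin: centre of its underside.
Mind the look-alikes: they are no part of the job. Of the things like the driver, leave any that is green, pink or purple; of the rest the smaller one is meant.

How it is judged:
By the outcome, as a careful person would: the job done as asked, in the order asked, and still so for the second after the job is handed in, with the robot touching nothing.
It also fails if it takes over 61 s, if anything falls off the work surface, if the arm or the gripper's body presses on something with over 40 N, if the wrist force passes 120 N, or if a joint passes its speed limit or range.

ROBOT

A 6-joint arm with a two-finger parallel gripper is mounted at the origin on the work surface. World frame = base frame: x ahead of the robot, y to its left, z up, the work surface at z = 0. Lengths are in mm, angles in rad, forces in N, time in s.
With the tool pointing down it reaches from about 400 to 925 mm from the base axis. Payload 12.5 kg.
Tool frame: the origin (TCP) lies at the very end of the fingers, on their centre line; the grasp point (between the pads) lies 19 mm behind it; y points along the fingers, z is the direction in which the jaws open and shut, and the axes are right-handed (so a half turn about y gives the same grasp; the last joint's range is limited). The gripper opens to 95 mm and grips with 3 to 60 N. Pads are 20 mm wide; open, the fingers measure 119 mm over their backs; the gripper's body (75 mm by 180 mm) begins 59 mm behind the grasp point.
Start: joints at [1.037, 0.491, 1.559, -0, 1.092, -0.106], TCP at [259.28, 568.701, 214.661] pointing down, gripper open.
Joint ranges: [-3.1, 3.1], [-0.84, 2.19], [0.05, 2.79], [-1.13, 4.28], [0.06, 2.93], [-2.69, 2.69]. Speed limits (rad/s): [2.22, 2.22, 2.79, 3.14, 3.14, 3.14].

INTERFACE

Orientations are given as [roll, pitch, yaw] about the fixed x, y, z axes, in that order (R = Rz(yaw) Ry(pitch) Rx(roll)).
In Python, from cell import env, optics gives the robot as it stands.
- The arm moves only by the tool drive_tool, never from a script. Its argument "steps" is a list of rows, each an object with "slide": the shift along the tool's x, y, z in m, a list of three; "dr": the turn, a rotation vector about the tool's x, y, z in rad, a list of three; "fingers": the finger opening in m, from 0 to 0.0951. A call has 1 to 5 rows; each row is the pose to reach, as a shift and turn from the pose commanded when the call began, along the tool's axes at that moment; what a row does not reach only later rows make up. A row lasts 1/12 s, in which the tool goes at most 41.7 mm and 7.16 degrees, less where a joint would pass 70% of its speed; a pose out of reach is approached as far as the arm can. A call with a gripper value outside its range is refused whole. The fingers move at their own pace and stop on an object; the grip force is fixed at half the most. Time passes only in rows, so rows that repeat a pose let the fingers close. It gives the time, the measured TCP pose, the force and the opening at its end, in the units of the state.
- env.state(): the state, without advancing time (a new reading comes with each control period).
- optics.read_camera(name): name is "scene" or "top" or "wrist"; returns the picture (400x640x3 uint8, red, green, blue); there is no depth.
- optics.camera_model(name): a dict with "mtx" (3x3 intrinsics, pixels), "R" (3x3) and "t" (3): a world point X has camera coordinates R X + t. Camera axes: x right, y down, z forward; pixel columns grow to the right and rows downward; lengths in mm; the calibration is good to about 2 mm. The wrist camera is an equidistant fisheye: a pixel r from the principal point sees the ray r / f radians off the axis. A picture is of the moment at which its call begins: read the wrist's pose just before it. camera_model takes no time and is no camera call; for the wrist camera it gives the pose at the moment of the call.
- env.job_done(): hands the job in, once; it reports no verdict.
The state is a dict: "t": time; "joints": joint angles; "qvel": joint speeds; "tau": joint torques, N m; "eef_pos": TCP position; "tcp_rot": TCP orientation; "ft_force": force on the tool from outside, world axes, zero at the start; "moment": the same for the moment, N m; "opening": opening from 0.0 (shut) to 1.0 (fully open).
Only numpy, scipy, OpenCV 4.12 (cv2) and the standard library are available. Lean on these libraries where they do the work, as an engineer would, in place of code of your own. Each camera call takes 0.05 s, during which the arm holds its last target.

## Working session

There is one attempt and no reset: what is moved stays moved. The work goes in short steps, Python scripts to look and compute and a tool call to move; the robot and the scene stay as the last step left them, time stands still between calls to the robot, and variables do not carry over. Pictures are saved under pics/ and viewed, and the job is handed in when it is done.

Besides the shell and the picture viewer there is one more tool, called after "Request:" by a JSON object that holds its "op" and its "data", one argument or row to a line. drive_tool: Moves the arm, as the interface text tells. Its arguments: {"type":"object","properties":{"steps":{"type":"array","items":{"type":"object","properties":{"slide":{"type":"array","items":{"type":"number"}},"dr":{"type":"array","items":{"type":"number"}},"fingers":{"type":"number"}}}}},"required":["steps"]}

```bash
ls; mkdir -p pics
python3 - <<'E'
from cell import env, optics
import cv2
print(env.state())
for n in ("scene","top","wrist"):
    m=optics.camera_model(n); print(n,m)
    im=optics.read_camera(n); cv2.imwrite(f"pics/{n}0.png",im[...,::-1])
E
```

```text
pics
{'t': 0.0, 'joints': array([ 1.03739922e+00,  4.91534453e-01,  1.55945610e+00,  1.24779893e-05,
        1.09167717e+00, -1.05602774e-01]), 'qvel': array([-6.27421071e-04,  4.36358508e-04, -7.21075981e-04,  7.00132839e-05,
        5.27768530e-04, -7.20133946e-05]), 'tau': array([ 1.29396176e-05, -6.12652731e+01, -2.58181858e+01,  6.93122554e-02,
        4.81949584e-02, -1.28670167e-04]), 'eef_pos': array([259.145342  , 568.4779116 , 214.07505273]), 'tcp_rot': array([-1.57186423e+00,  1.24323770e-04, -4.27800155e-01]), 'ft_force': array([-0.08871417, -0.19617928,  0.16909396]), 'moment': array([ 0.0190544 , -0.01558408,  0.00428283]), 'opening': 1.0025875383459488}
scene {'mtx': array([[378.87845679,   0.        , 319.90683879],
       [  0.        , 378.87845679, 197.41960374],
       [  0.        ,   0.        ,   1.        ]]), 'R': array([[-0.33026625,  0.94370297, -0.01867888],
       [ 0.75969052,  0.25401913, -0.5986189 ],
       [-0.56017364, -0.21189379, -0.80081615]]), 't': array([ 145.58820017, -362.72370086, 1514.67496845])}
top {'mtx': array([[444.89441799,   0.        , 320.38180932],
       [  0.        , 444.89441799, 198.31310638],
       [  0.        ,   0.        ,   1.        ]]), 'R': array([[-1.07339390e-01, -9.94222165e-01, -7.35806968e-04],
       [-9.70996266e-01,  1.04990825e-01, -2.14809633e-01],
       [ 2.13645752e-01, -2.23430691e-02, -9.76655661e-01]]), 't': array([ 106.40599176,  574.43169235, 1147.9335427 ])}
wrist {'mtx': array([[309.70691629,   0.        , 319.81596974],
       [  0.        , 309.70691629, 199.87622347],
       [  0.        ,   0.        ,   1.        ]]), 'R': array([[ 4.14083946e-01,  9.10238359e-01, -7.83979173e-04],
       [ 8.69822286e-01, -3.95443848e-01,  2.95014159e-01],
       [ 2.68223184e-01, -1.22842550e-01, -9.55492560e-01]]), 't': array([-625.47147448,  -34.48888026,  391.82335019])}
```

View pics/scene0.png

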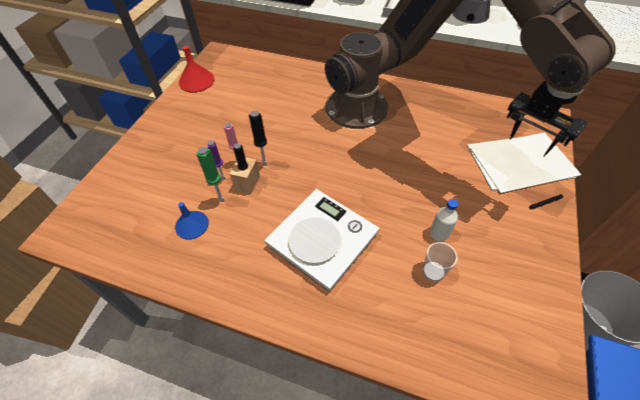

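View pics/top0.png

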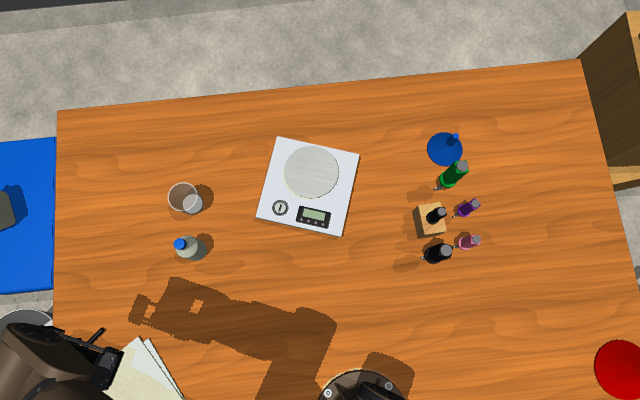

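View pics/wrist0.png

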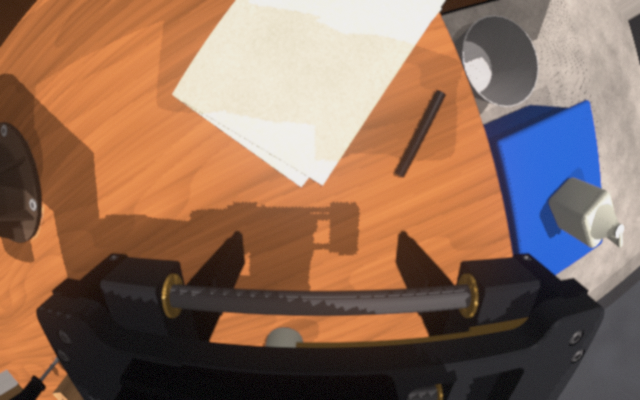

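The scene camera shows the stand with a small black driver at about (242,165). The top camera shows the stand at (430,219), the lock screw at (280,208) and the display at (313,216). I'll zoom in next.

```bash
cat > h.py <<'E'
import numpy as np, cv2
from cell import env, optics
def ray(n,p,m=None):
    m=m or optics.camera_model(n); K=m["mtx"]
    x=(p[0]-K[0,2])/K[0,0]; y=(p[1]-K[1,2])/K[1,1]
    if n=="wrist":
        r=np.hypot(x,y); s=np.sin(r)/r if r>0 else 1; d=np.array([x*s,y*s,np.cos(r)])
    else: d=np.array([x,y,1.])
    d=m["R"].T@d; return -m["R"].T@m["t"], d/np.linalg.norm(d)
def onz(n,p,z,m=None):
    c,d=ray(n,p,m); return c+d*(z-c[2])/d[2]
def proj(n,X,m=None):
    m=m or optics.camera_model(n); c=m["R"]@np.asarray(X,float)+m["t"]; K=m["mtx"]
    if n=="wrist":
        r=np.hypot(c[0],c[1]); th=np.arctan2(r,c[2]); k=th/r if r>0 else 0
        return np.array([K[0,2]+K[0,0]*c[0]*k, K[1,2]+K[1,1]*c[1]*k])
    return np.array([K[0,2]+K[0,0]*c[0]/c[2],K[1,2]+K[1,1]*c[1]/c[2]])
def tri(obs):
    A=np.zeros((3,3));b=np.zeros(3)
    for o in obs:
        c,d=ray(*o);P=np.eye(3)-np.outer(d,d);A+=P;b+=P@c
    return np.linalg.solve(A,b)
E
python3 - <<'E'
import cv2
a=cv2.imread("pics/top0.png")
cv2.imwrite("pics/t_st.png",cv2.resize(a[120:280,390:510],None,fx=5,fy=3.75 if 0 else 5,interpolation=cv2.INTER_CUBIC)[:, :][0:600])
cv2.imwrite("pics/t_sc.png",cv2.resize(a[125:245,245:370],None,fx=5,fy=5,interpolation=cv2.INTER_CUBIC))
s=cv2.imread("pics/scene0.png")
cv2.imwrite("pics/s_st.png",cv2.resize(s[100:240,165:285],None,fx=4,fy=4,interpolation=cv2.INTER_CUBIC))
E
```

```text
(no output)
```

View pics/t_st.png

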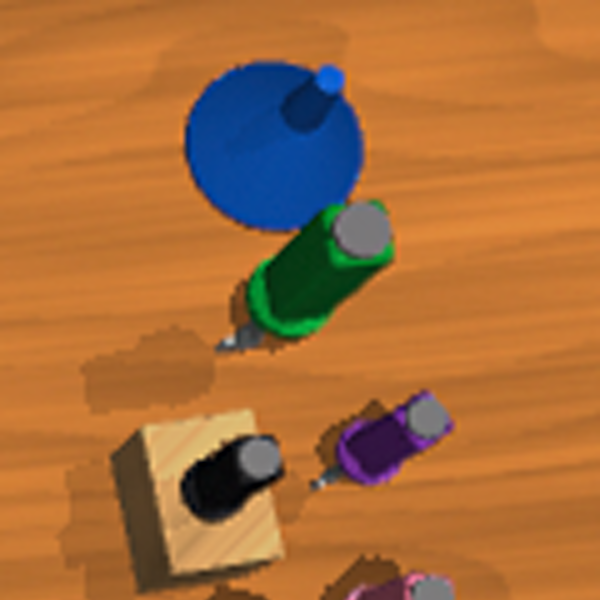

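View pics/t_sc.png

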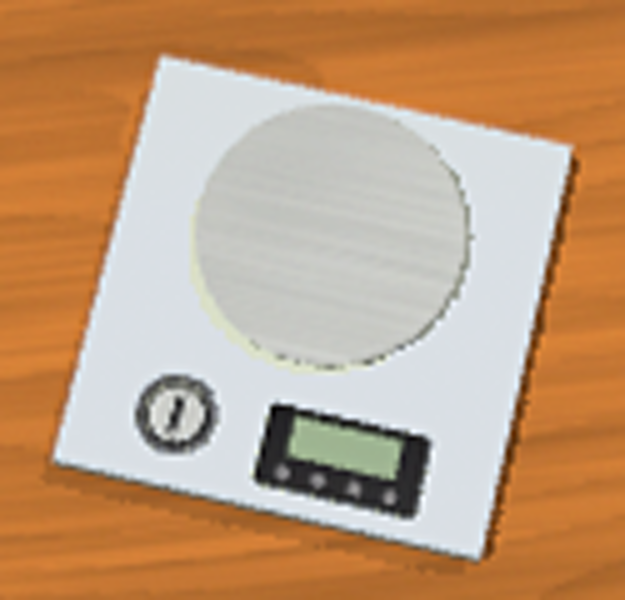

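View pics/s_st.png

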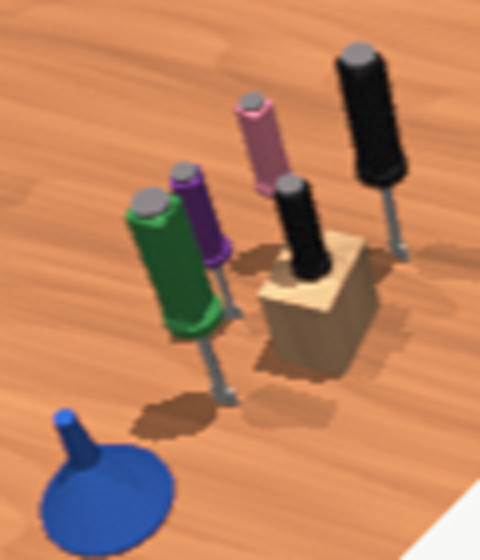

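The zooms show the target driver in the stand, the lock slot along scale x, and four look-alikes standing upright around the stand. Next I'll measure them.

```bash
cat > m1.py <<'E'
from h import *
T=cv2.imread("pics/top0.png"); S=cv2.imread("pics/scene0.png")
def scale_corners(I,n,box,thr):
    x0,y0,x1,y1=box
    hsv=cv2.cvtColor(I,cv2.COLOR_BGR2HSV); m=((hsv[...,1]<60)&(hsv[...,2]>thr)).astype(np.uint8)
    mm=np.zeros_like(m); mm[y0:y1,x0:x1]=m[y0:y1,x0:x1]
    mm=cv2.morphologyEx(mm,cv2.MORPH_OPEN,np.ones((3,3)))
    c=max(cv2.findContours(mm,cv2.RETR_EXTERNAL,cv2.CHAIN_APPROX_NONE)[0],key=cv2.contourArea)
    h=cv2.convexHull(c)
    W=np.array([onz(n,p[0]+0.0,45)[:2] for p in h.astype(float)],np.float32)
    r=cv2.minAreaRect(W); print(n,"scale rect",r)
    return r
scale_corners(T,"top",(245,125,370,245),150)
scale_corners(S,"scene",(255,180,390,295),150)
# pan & lock circle rough
for nm,p,z in (("lock",(245+177/5,125+413/5),50),("panc",(245+331/5,125+236/5),63),("disp",(245+342/5,125+460/5),53)):
    print(nm,onz("top",(p[0]-.4,p[1]-.4),z))
# driver tops
off=np.array([390,120])
tops={"drv":((261,457),(290,183)),"green":((362,230),(151,201)),"purple":((428,417),(185,171)),"pink":((432,592),(252,101)),}
for k,(a,b) in tops.items():
    print(k,tri([("top",(390+a[0]/5-.4,120+a[1]/5-.4)),("scene",(165+b[0]/4-.4,100+b[1]/4-.4))]))
# stand top face
hsv=cv2.cvtColor(T,cv2.COLOR_BGR2HSV); print(hsv[205:235:4,414:448:4])
E
python3 m1.py
python3 - <<'E'
import cv2
a=cv2.imread("pics/top0.png")
cv2.imwrite("pics/t_st2.png",cv2.resize(a[190:275,400:490],None,fx=7,fy=7,interpolation=cv2.INTER_CUBIC))
E
```

```text
top scale rect ((628.4171142578125, 74.04608154296875), (240.09500122070312, 240.29066467285156), 70.75199127197266)
scene scale rect ((629.3021850585938, 73.76506042480469), (242.57752990722656, 242.3264617919922), 70.73236846923828)
lock [572.38295765 156.37828713  50.        ]
panc [659.63218498  62.31857017  63.        ]
disp [536.16953371  69.27809264  53.        ]
drv [ 493.52851532 -243.48263622  180.1290015 ]
green [ 586.94353834 -292.13126541  236.9241087 ]
purple [ 504.74274407 -328.56729555  177.06463053]
pink [ 419.65966685 -314.84156544  178.23882631]
[[[ 14 188 202]
  [ 17 150 177]
  [ 17 134 221]
  [ 18 127 221]
  [ 17 135 221]
  [ 19 124 220]
  [ 20 125 223]
  [ 13 191 191]
  [ 14 189 189]]

 [[ 15 146  82]
  [ 16 140  95]
  [ 18 129 220]
  [ 17 136 220]
  [ 20 124 222]
  [ 15 138  94]
  [135   6  92]
  [150   2 126]
  [ 14 195 211]]

 [[ 16 137  84]
  [ 16 142  79]
  [ 17 136 221]
  [ 19 129 224]
  [105 204   5]
  [165  57   9]
  [150   3  82]
  [165   4 127]
  [ 13 184 100]]

 [[ 16 134  78]
  [ 16 137  84]
  [ 16 138 214]
  [ 17  69  26]
  [105  51  10]
  [110  59  13]
  [ 90  28   9]
  [ 15 141  56]
  [ 14 188 178]]

 [[ 15 142  88]
  [ 15 139  86]
  [ 16 139 220]
  [ 16 141 203]
  [120  21  12]
  [105  30  17]
  [ 15 123 118]
  [ 17 136 221]
  [ 14 190 176]]

 [[ 14 189 173]
  [ 16 141  83]
  [ 16 139 139]
  [ 16 138 212]
  [ 16 140 200]
  [ 16 137 219]
  [ 17 137 221]
  [ 18 131 220]
  [ 14 193 197]]

 [[ 14 188 170]
  [ 16 140  80]
  [ 17 139  79]
  [ 16 140 195]
  [ 16 139 215]
  [ 17 137 221]
  [ 18 131 220]
  [ 19 125 221]
  [ 15 158 199]]

 [[ 14 186 158]
  [ 16 136  79]
  [ 16 142  70]
  [ 16 140 209]
  [ 16 136 214]
  [ 17 134 139]
  [ 16 136  73]
  [ 14 179 147]
  [ 14 187 187]]]
```

View pics/t_st2.png

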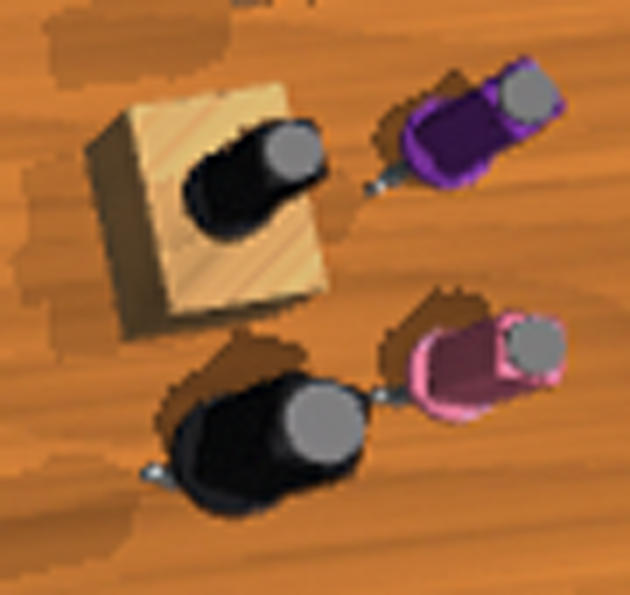

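```bash
cat > m2.py <<'E'
from h import *
P=[(132,105),(285,83),(328,290),(170,315)]
W=np.array([onz("top",(400+a/7-.43,190+b/7-.43),85)[:2] for a,b in P]); print(W, W.mean(0))
for i in range(4):
    d=W[(i+1)%4]-W[i]; print(np.linalg.norm(d),np.degrees(np.arctan2(d[1],d[0])))
print("big",tri([("top",(400+325/7-.43,190+422/7-.43)),("scene",(165+358/4-.4,100+52/4-.4))]))
for k,a,b in (("drvtip?",(293,150),(290,183)),("purple",(528,94),(185,171)),("pink",(534,346),(252,101))):
    print(k,tri([("top",(400+a[0]/7-.43,190+a[1]/7-.43)),("scene",(165+b[0]/4-.4,100+b[1]/4-.4))]))
for k,a in (("bigblade",(155,472)),("pinkblade",(383,397)),("purpleblade",(376,188))): print(k,onz("top",(400+a[0]/7-.43,190+a[1]/7-.43),5))
E
python3 m2.py
```

```text
[[ 532.6276839  -212.86967569]
 [ 534.82338979 -272.07273368]
 [ 454.66033709 -275.01694351]
 [ 451.69914829 -214.62133985]] [ 493.45263977 -243.64517318]
59.243760842329976 -87.87600419951562
80.2171016009357 -177.89659946303212
60.46815343745467 92.80695701620373
80.94749041117758 1.2399494697333755
big [ 395.63566138 -223.11166058  232.84113843]
drvtip? [ 493.7271132  -242.8895768   180.39072199]
purple [ 504.85360279 -328.23158226  177.20315037]
pink [ 417.7481149  -315.53328173  176.15165812]
bigblade [ 399.31099846 -218.61191193    5.        ]
pinkblade [ 418.94194924 -313.45507194    5.        ]
purpleblade [ 502.59146003 -325.13185445    5.        ]
```

```bash
cat >> h.py <<'E'
from scipy.spatial.transform import Rotation as Ro
def Rt(s=None):
    s=s or env.state(); return Ro.from_euler("xyz",s["tcp_rot"]).as_matrix()
def go(target,yaw,s=None):
    "slide (mm) and rotvec in tool frame for a tool-down target"
    s=s or env.state(); R=Rt(s); G=Ro.from_euler("xyz",[-np.pi/2,0,yaw]).as_matrix()
    d=R.T@(np.array(target)-s["eef_pos"]); r=Ro.from_matrix(R.T@G).as_rotvec()
    return d.round(1), r.round(4)
E
python3 - <<'E'
from h import *
s=env.state(); m=optics.camera_model("wrist"); c=-m["R"].T@m["t"]; R=Rt(s)
print("cam in tool",R.T@(c-s["eef_pos"]), "axis",R.T@m["R"][2])
print("lock at blade:", proj("wrist",s["eef_pos"]+R@[0,113,0],m), "grasp pt",proj("wrist",s["eef_pos"]+R@[0,-19,0],m))
print(go([575,160,260],-0.336))
E
```

```text
cam in tool [ -83.16220237 -169.95059496    0.73259584] axis [2.95107341e-01 9.55463988e-01 4.75161622e-04]
lock at blade: [318.90264164 195.63040795] grasp pt [318.2979114  263.04999824]
(array([ 456.8,  -45.6, -240.7]), array([ 0.0008, -0.0918, -0.0001]))
```

Request:
{"op": "drive_tool", "data": {
  "steps": [
    {"slide": [0.457, -0.046, -0.241], "dr": [0, -0.092, 0], "fingers": 0.06},
    {"slide": [0.457, -0.046, -0.241], "dr": [0, -0.092, 0], "fingers": 0.06},
    {"slide": [0.457, -0.046, -0.241], "dr": [0, -0.092, 0], "fingers": 0.06},
    {"slide": [0.457, -0.046, -0.241], "dr": [0, -0.092, 0], "fingers": 0.06},
    {"slide": [0.457, -0.046, -0.241], "dr": [0, -0.092, 0], "fingers": 0.06}
  ]
}}

```text
t: 0.57
eef_pos: [386.8, 402.8, 233.2]
tcp_rot: [-1.571, 0.0, -0.335]
ft_force: [1.5, 0.3, 0.4]
opening: 0.707
```

Run:
```python
from h import *
s=env.state(); print(s["t"],s["eef_pos"],s["opening"],np.abs(s["qvel"]).max()); print(go([575,160,260],-0.336))
```

```text
0.5667 [386.78896936 402.80884402 233.15621368] 0.7065102795473053 0.8977168662757125
(array([ 257.6,  -26.8, -167.4]), array([ 0.0002,  0.0007, -0.0001]))
```

Request:
{"op": "drive_tool", "data": {
  "steps": [
    {"slide": [0.258, -0.027, -0.167], "fingers": 0.06},
    {"slide": [0.258, -0.027, -0.167], "fingers": 0.06},
    {"slide": [0.258, -0.027, -0.167], "fingers": 0.06},
    {"slide": [0.258, -0.027, -0.167], "fingers": 0.06},
    {"slide": [0.258, -0.027, -0.167], "fingers": 0.06}
  ]
}}

```text
invalid input
```

Run:
```python
from h import *
s=env.state(); print(s["t"],s["eef_pos"],s["opening"],np.abs(s["qvel"]).max()); print(go([575,160,260],-0.336))
```

```text
0.5667 [386.78896936 402.80884402 233.15621368] 0.7065102795473053 0.8977168662757125
(array([ 257.6,  -26.8, -167.4]), array([ 0.0002,  0.0007, -0.0001]))
```

dr appears to be required.

Request:
{"op": "drive_tool", "data": {
  "steps": [
    {"slide": [0.258, -0.027, -0.167], "dr": [0, 0, 0], "fingers": 0.06},
    {"slide": [0.258, -0.027, -0.167], "dr": [0, 0, 0], "fingers": 0.06},
    {"slide": [0.258, -0.027, -0.167], "dr": [0, 0, 0], "fingers": 0.06},
    {"slide": [0.258, -0.027, -0.167], "dr": [0, 0, 0], "fingers": 0.06},
    {"slide": [0.258, -0.027, -0.167], "dr": [0, 0, 0], "fingers": 0.06}
  ]
}}

```text
t: 0.98
eef_pos: [514.3, 238.7, 251.5]
tcp_rot: [-1.571, 0.0, -0.336]
ft_force: [0.7, 1.0, -0.1]
opening: 0.632
```

Run:
```python
from h import *
s=env.state(); print(s["t"],s["eef_pos"],s["opening"],np.abs(s["qvel"]).max()); print(go([575,160,260],-0.336))
```

```text
0.9833 [514.31024329 238.70257854 251.51928356] 0.6322877361795688 0.8466497799250575
(array([ 83.2,  -8.5, -54.3]), array([-0.0001,  0.0002, -0.0001]))
```

Request:
{"op": "drive_tool", "data": {
  "steps": [
    {"slide": [0.083, -0.008, -0.054], "dr": [0, 0, 0], "fingers": 0.06},
    {"slide": [0.083, -0.008, -0.054], "dr": [0, 0, 0], "fingers": 0.06},
    {"slide": [0.083, -0.008, -0.054], "dr": [0, 0, 0], "fingers": 0.06},
    {"slide": [0.083, -0.008, -0.054], "dr": [0, 0, 0], "fingers": 0.06},
    {"slide": [0.083, -0.008, -0.054], "dr": [0, 0, 0], "fingers": 0.06}
  ]
}}

```text
t: 1.4
eef_pos: [573.9, 161.9, 258.9]
tcp_rot: [-1.571, 0.001, -0.337]
ft_force: [0.6, 1.7, 0.3]
opening: 0.629
```

Run:
```python
from h import *
s=env.state(); print(s["t"],s["eef_pos"],s["tcp_rot"],s["opening"],np.abs(s["qvel"]).max())
m=optics.camera_model("wrist"); im=optics.read_camera("wrist")
cv2.imwrite("pics/w1.png",im[...,::-1]); np.savez("w1.npz",**m)
p=proj("wrist",[572.7,156.8,45],m); print(p)
u,v=p.round().astype(int)
cv2.imwrite("pics/w1z.png",cv2.resize(im[max(v-50,0):v+50,u-60:u+60,::-1],None,fx=5,fy=5,interpolation=cv2.INTER_CUBIC))
```

```text
1.4 [573.8976144  161.92324428 258.85062264] [-1.57094725e+00  9.62941058e-04 -3.37477964e-01] 0.6289637616338546 0.03675807552630651
[315.04362765 173.7112852 ]
```

View pics/w1.png

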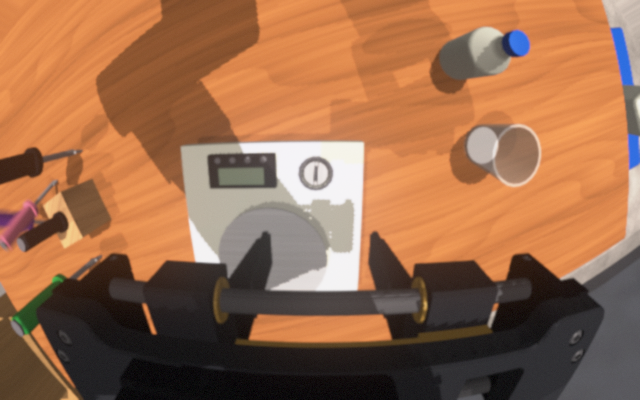

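View pics/w1z.png

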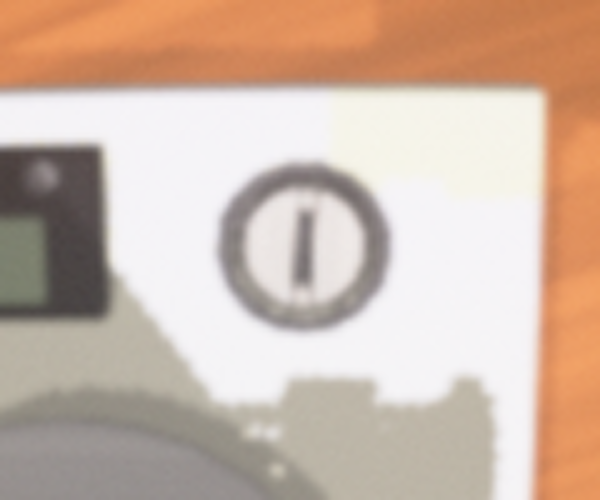

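Run:
```python
from h import *
m=dict(np.load("w1.npz"))
f=lambda a,b,z:onz("wrist",(255+a/5-.4,124+b/5-.4),z,m)
a,b=f(306,207,45),f(302,288,45); print(a,b,np.linalg.norm(a-b),np.degrees(np.arctan2(*(b-a)[1::-1])))
for p in((303,246),(305,244)): print(f(*p,45))
# scale edges: right edge & front edge
a,b=f(545,92,45),f(533,440,45); print("right edge deg",np.degrees(np.arctan2(*(b-a)[1::-1])))
a,b=f(10,89,45),f(540,88,45); print("front edge deg",np.degrees(np.arctan2(*(b-a)[1::-1])))
print(f(546,90,45))
s=env.state(); print(go([493.5,-243.5,270],0.036))
```

```text
[562.41630833 161.4498259   45.        ] [581.89599537 153.48345246  45.        ] 21.045695828049094 -22.242498903875152
[571.65106999 157.38147241  45.        ]
[571.32996264 158.03225992  45.        ]
right edge deg -19.27725774119479
front edge deg 70.57908357224463
[553.75175091 227.98580061  45.        ]
(array([  58.6,  -11.1, -409.9]), array([-1.00e-04, -3.72e-01, -1.00e-03]))
```

Request:
{"op": "drive_tool", "data": {
  "steps": [
    {"slide": [0.059, -0.011, -0.41], "dr": [0, -0.372, 0], "fingers": 0.06},
    {"slide": [0.059, -0.011, -0.41], "dr": [0, -0.372, 0], "fingers": 0.06},
    {"slide": [0.059, -0.011, -0.41], "dr": [0, -0.372, 0], "fingers": 0.06},
    {"slide": [0.059, -0.011, -0.41], "dr": [0, -0.372, 0], "fingers": 0.06},
    {"slide": [0.059, -0.011, -0.41], "dr": [0, -0.372, 0], "fingers": 0.06}
  ]
}}

```text
t: 1.87
eef_pos: [534.6, -34.0, 264.8]
tcp_rot: [-1.57, -0.0, 0.041]
ft_force: [0.6, 0.7, 0.7]
opening: 0.631
```

Run:
```python
from h import *
s=env.state(); print(s["t"],s["eef_pos"],s["tcp_rot"],s["joints"]); print(go([493.5,-243.5,270],0.036))
```

```text
1.8667 [534.63645708 -34.01705074 264.79616764] [-1.57048495e+00 -1.97433680e-05  4.11159655e-02] [-1.87023195e-01  3.13142527e-01  1.70970950e+00  3.42133443e-04
  1.11879184e+00 -1.79908493e+00]
(array([ -49.7,   -5.3, -207.6]), array([-0.0003,  0.0051,  0.    ]))
```

Request:
{"op": "drive_tool", "data": {
  "steps": [
    {"slide": [-0.05, -0.005, -0.208], "dr": [0, 0, 0], "fingers": 0.06},
    {"slide": [-0.05, -0.005, -0.208], "dr": [0, 0, 0], "fingers": 0.06},
    {"slide": [-0.05, -0.005, -0.208], "dr": [0, 0, 0], "fingers": 0.06},
    {"slide": [-0.05, -0.005, -0.208], "dr": [0, 0, 0], "fingers": 0.06},
    {"slide": [-0.05, -0.005, -0.208], "dr": [0, 0, 0], "fingers": 0.06}
  ]
}}

```text
t: 2.28
eef_pos: [494.0, -238.5, 269.8]
tcp_rot: [-1.571, -0.0, 0.039]
ft_force: [0.3, -0.3, -1.1]
opening: 0.629
```

Request:
{"op": "drive_tool", "data": {
  "steps": [
    {"slide": [0, 0, 0], "dr": [0, 0, 0], "fingers": 0.06},
    {"slide": [0, 0, 0], "dr": [0, 0, 0], "fingers": 0.06},
    {"slide": [0, 0, 0], "dr": [0, 0, 0], "fingers": 0.06}
  ]
}}

```text
t: 2.53
eef_pos: [494.6, -237.0, 269.4]
tcp_rot: [-1.57, 0.0, 0.037]
ft_force: [-0.5, 0.9, 0.8]
opening: 0.634
```

Run:
```python
from h import *
s=env.state(); print(s["t"],s["eef_pos"],s["tcp_rot"],s["joints"]); print(go([493.5,-243.5,270],0.036))
m=optics.camera_model("wrist"); im=optics.read_camera("wrist")
cv2.imwrite("pics/w2.png",im[...,::-1]); np.savez("w2.npz",**m)
print(proj("wrist",[493.5,-243.5,180],m),proj("wrist",[493.5,-243.5,85],m),proj("wrist",[396,-222,235],m))
```

```text
2.5333 [ 494.60590258 -237.03540789  269.41088191] [-1.57011851e+00  1.72876784e-04  3.71426687e-02] [-5.67575361e-01  3.28337470e-01  1.67348800e+00  5.05450459e-04
  1.14029482e+00 -2.17572536e+00]
(array([-1.3, -0.6, -6.4]), array([-0.0007,  0.0011, -0.0002]))
[311.86890916 201.44928013] [313.79775335 177.16580397] [347.98155598  84.6152291 ]
```

View pics/w2.png

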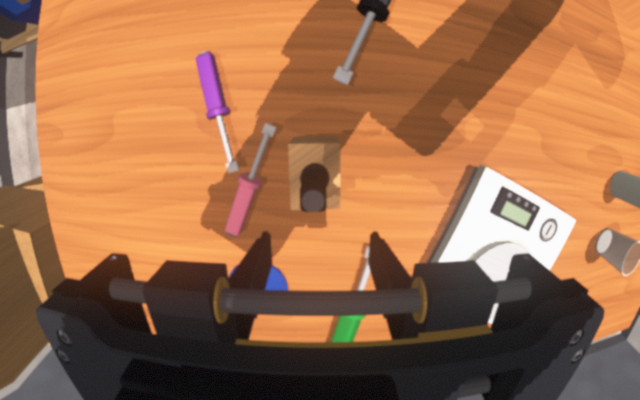

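In the wrist view the look-alikes seem to be lying down. I'll check the fixed cameras.

Run:
```python
from h import *
im=optics.read_camera("top"); cv2.imwrite("pics/t2.png",im[...,::-1])
s=optics.read_camera("scene"); cv2.imwrite("pics/s2z.png",cv2.resize(s[90:250,150:310,::-1],None,fx=3.7,fy=3.7,interpolation=cv2.INTER_CUBIC))
```

```text
(no output)
```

View pics/t2.png

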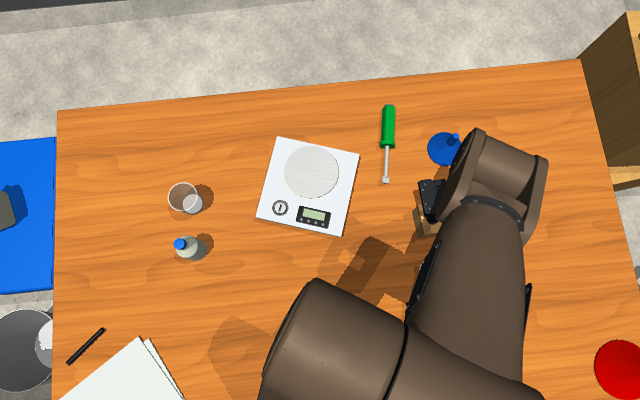

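View pics/s2z.png

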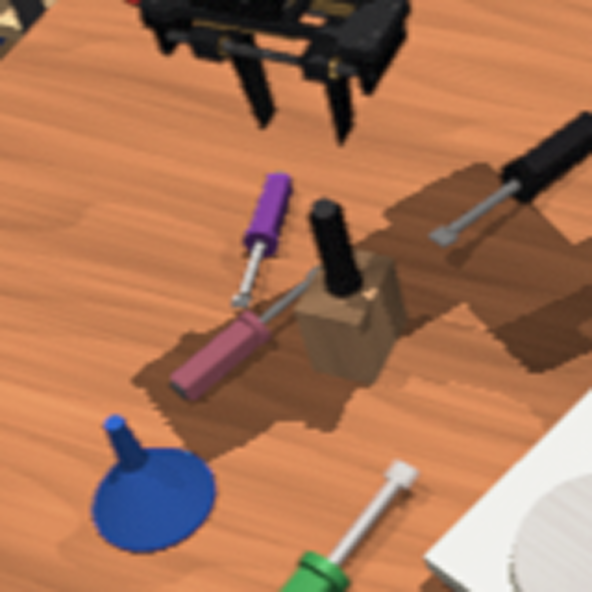

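The look-alikes toppled by themselves: at t=1.4 s, before my arm came near, they were already down. The wrist view has the target's cap at (313,201), where I predicted (312,201). Descending to grasp.

Request:
{"op": "drive_tool", "data": {
  "steps": [
    {"slide": [-0.001, 0.0, -0.0065], "dr": [0, 0, 0], "fingers": 0.06},
    {"slide": [-0.001, 0.04, -0.0065], "dr": [0, 0, 0], "fingers": 0.06},
    {"slide": [-0.001, 0.08, -0.0065], "dr": [0, 0, 0], "fingers": 0.06},
    {"slide": [-0.001, 0.08, -0.0065], "dr": [0, 0, 0], "fingers": 0.06}
  ]
}}

```text
t: 3.02
eef_pos: [491.5, -243.3, 183.9]
tcp_rot: [-1.565, 0.008, 0.037]
ft_force: [-0.9, 1.6, -1.0]
opening: 0.631
```

Run:
```python
from h import *
s=env.state(); print(s["t"],s["eef_pos"],s["tcp_rot"]); print(go([493.5,-243.5,117],0.036))
m=optics.camera_model("wrist"); im=optics.read_camera("wrist")
cv2.imwrite("pics/w3.png",im[...,::-1])
print(proj("wrist",[493.5,-243.5,180],m))
```

```text
3.0167 [ 491.52912575 -243.26213705  183.90149953] [-1.56531292  0.00758553  0.03710967]
(array([ 2.5, 66.9, -0.7]), array([-0.0055,  0.0011, -0.0076]))
[318.50512925 247.71670175]
```

View pics/w3.png

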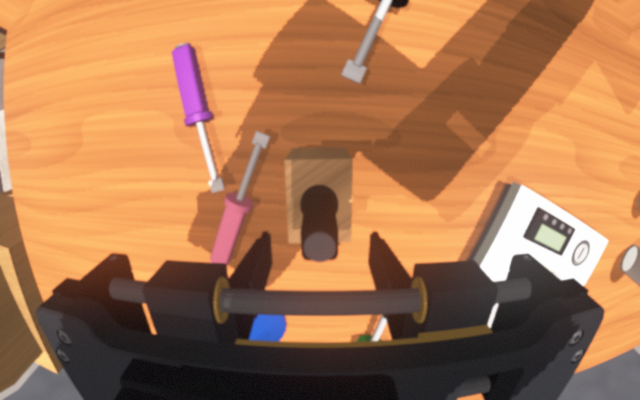

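Request:
{"op": "drive_tool", "data": {
  "steps": [
    {"slide": [0.0, 0.035, 0], "dr": [0, 0, 0], "fingers": 0.06},
    {"slide": [0.0, 0.06, 0], "dr": [0, 0, 0], "fingers": 0.06},
    {"slide": [0.0, 0.072, 0], "dr": [0, 0, 0], "fingers": 0.06},
    {"slide": [0.0, 0.072, 0], "dr": [0, 0, 0], "fingers": 0.06},
    {"slide": [0.0, 0.072, 0], "dr": [0, 0, 0], "fingers": 0.06}
  ]
}}

```text
t: 3.48
eef_pos: [494.7, -245.5, 119.2]
tcp_rot: [-1.572, -0.001, 0.037]
ft_force: [0.3, -0.1, -0.3]
opening: 0.629
```

Request:
{"op": "drive_tool", "data": {
  "steps": [
    {"slide": [0, 0, 0], "dr": [0, 0, 0], "fingers": 0.06},
    {"slide": [0, 0, 0], "dr": [0, 0, 0], "fingers": 0.06},
    {"slide": [0, 0, 0], "dr": [0, 0, 0], "fingers": 0.06}
  ]
}}

```text
t: 3.73
eef_pos: [494.2, -245.4, 118.9]
tcp_rot: [-1.572, -0.002, 0.036]
ft_force: [-0.0, 0.3, -0.1]
opening: 0.634
```

Run:
```python
from h import *
s=env.state(); print(s["t"],s["eef_pos"],s["tcp_rot"],s["ft_force"]); print(go([493.5,-243.5,117],0.036))
```

```text
3.7333 [ 494.2494584  -245.40185739  118.94004462] [-1.5719811  -0.00182195  0.0363222 ] [-0.04541333  0.26756855 -0.13687542]
(array([-0.7,  1.9,  1.9]), array([0.0012, 0.0003, 0.0018]))
```

Request:
{"op": "drive_tool", "data": {
  "steps": [
    {"slide": [-0.0007, 0.001, 0.002], "dr": [0.001, 0, 0.002], "fingers": 0.06},
    {"slide": [-0.0007, 0.001, 0.002], "dr": [0.001, 0, 0.002], "fingers": 0.03},
    {"slide": [-0.0007, 0.001, 0.002], "dr": [0.001, 0, 0.002], "fingers": 0.0},
    {"slide": [-0.0007, 0.001, 0.002], "dr": [0.001, 0, 0.002], "fingers": 0.0},
    {"slide": [-0.0007, 0.001, 0.002], "dr": [0.001, 0, 0.002], "fingers": 0.0}
  ]
}}

```text
t: 4.15
eef_pos: [493.0, -243.2, 116.5]
tcp_rot: [-1.57, 0.002, 0.036]
ft_force: [-0.3, 0.1, -0.2]
opening: 0.407
```

Request:
{"op": "drive_tool", "data": {
  "steps": [
    {"slide": [0, 0, 0], "dr": [0, 0, 0], "fingers": 0.0},
    {"slide": [0, 0, 0], "dr": [0, 0, 0], "fingers": 0.0},
    {"slide": [0, 0, 0], "dr": [0, 0, 0], "fingers": 0.0},
    {"slide": [0, 0, 0], "dr": [0, 0, 0], "fingers": 0.0}
  ]
}}

```text
t: 4.48
eef_pos: [493.0, -243.2, 116.5]
tcp_rot: [-1.57, 0.002, 0.036]
ft_force: [-0.7, 0.0, -0.5]
opening: 0.253
```

Run:
```python
from h import *
s=env.state(); print(s["t"],s["eef_pos"],s["tcp_rot"],s["ft_force"],s["moment"],s["opening"])
im=optics.read_camera("scene"); cv2.imwrite("pics/s3z.png",cv2.resize(im[100:220,180:330,::-1],None,fx=4,fy=4,interpolation=cv2.INTER_CUBIC))
```

```text
4.4833 [ 492.96746846 -243.18749547  116.50801784] [-1.56971745  0.00193391  0.03616661] [-0.67667625  0.01025338 -0.49065003] [0.01565061 0.00312567 0.03683031] 0.2530798822819473
```

View pics/s3z.png

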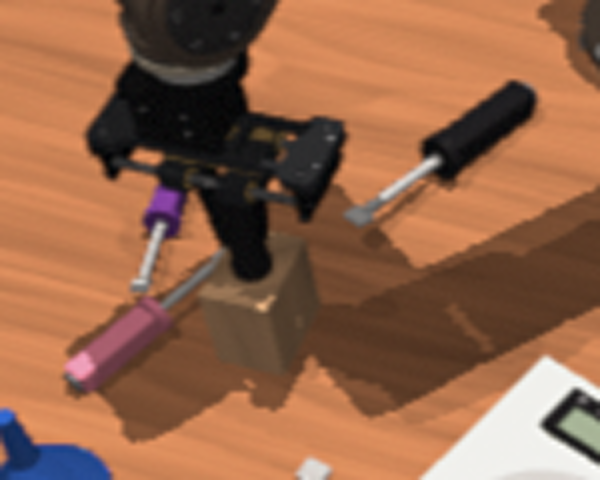

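Opening is 24 mm, which matches the handle, so it's gripped. Lifting straight up.

Request:
{"op": "drive_tool", "data": {
  "steps": [
    {"slide": [0, 0, 0], "dr": [0, 0, 0], "fingers": 0.0},
    {"slide": [0, -0.015, 0], "dr": [0, 0, 0], "fingers": 0.0},
    {"slide": [0, -0.045, 0], "dr": [0, 0, 0], "fingers": 0.0},
    {"slide": [0, -0.075, 0], "dr": [0, 0, 0], "fingers": 0.0},
    {"slide": [0, -0.105, 0], "dr": [0, 0, 0], "fingers": 0.0}
  ]
}}

```text
t: 4.95
eef_pos: [492.8, -243.1, 222.5]
tcp_rot: [-1.569, 0.003, 0.036]
ft_force: [1.4, 0.1, -0.9]
opening: 0.25
```

Request:
{"op": "drive_tool", "data": {
  "steps": [
    {"slide": [0, -0.03, 0], "dr": [0, 0, 0], "fingers": 0.0},
    {"slide": [0, -0.03, 0], "dr": [0, 0, 0], "fingers": 0.0},
    {"slide": [0, -0.03, 0], "dr": [0, 0, 0], "fingers": 0.0}
  ]
}}

```text
t: 5.2
eef_pos: [493.5, -243.4, 252.6]
tcp_rot: [-1.571, -0.0, 0.036]
ft_force: [-1.2, -0.1, -1.0]
opening: 0.251
```

Run:
```python
from h import *
s=env.state(); print(s["t"],s["eef_pos"],s["tcp_rot"],s["ft_force"],s["opening"])
print(go([572,157,250],-0.35))
```

```text
5.2 [ 493.47537433 -243.44752212  252.63689193] [-1.57127881e+00 -2.84150431e-04  3.62079607e-02] [-1.15488585 -0.09432641 -0.98255031] 0.2508754563679817
(array([ 93. ,   2.5, 397.3]), array([0.0004, 0.3862, 0.0004]))
```

Request:
{"op": "drive_tool", "data": {
  "steps": [
    {"slide": [0.093, 0.0, 0.397], "dr": [0, 0.386, 0], "fingers": 0.0},
    {"slide": [0.093, 0.0, 0.397], "dr": [0, 0.386, 0], "fingers": 0.0},
    {"slide": [0.093, 0.0, 0.397], "dr": [0, 0.386, 0], "fingers": 0.0},
    {"slide": [0.093, 0.0, 0.397], "dr": [0, 0.386, 0], "fingers": 0.0},
    {"slide": [0.093, 0.0, 0.397], "dr": [0, 0.386, 0], "fingers": 0.0}
  ]
}}

```text
t: 5.62
eef_pos: [531.1, -47.1, 250.0]
tcp_rot: [-1.571, 0.005, -0.354]
ft_force: [0.6, 0.2, -0.8]
opening: 0.25
```

Run:
```python
from h import *
s=env.state(); print(s["t"],s["eef_pos"],s["tcp_rot"],s["ft_force"],s["opening"])
print(go([572,157,250],-0.35))
```

```text
5.6167 [531.05001003 -47.14525726 249.97074544] [-1.5708926   0.0048188  -0.35369615] [ 0.64475304  0.22517289 -0.83039227] 0.25036500304584447
(array([-3.230e+01,  1.000e-01,  2.057e+02]), array([ 0.0001, -0.0037, -0.0048]))
```

Request:
{"op": "drive_tool", "data": {
  "steps": [
    {"slide": [-0.032, 0.0, 0.206], "dr": [0, 0, 0], "fingers": 0.0},
    {"slide": [-0.032, 0.0, 0.206], "dr": [0, 0, 0], "fingers": 0.0},
    {"slide": [-0.032, 0.0, 0.206], "dr": [0, 0, 0], "fingers": 0.0},
    {"slide": [-0.032, 0.0, 0.206], "dr": [0, 0, 0], "fingers": 0.0},
    {"slide": [-0.032, 0.0, 0.206], "dr": [0, 0, 0], "fingers": 0.0}
  ]
}}

```text
t: 6.03
eef_pos: [571.6, 157.5, 250.0]
tcp_rot: [-1.572, 0.005, -0.35]
ft_force: [0.9, -0.4, -0.8]
opening: 0.252
```

Request:
{"op": "drive_tool", "data": {
  "steps": [
    {"slide": [0, 0.02, 0], "dr": [0, 0, 0], "fingers": 0.0},
    {"slide": [0, 0.04, 0], "dr": [0, 0, 0], "fingers": 0.0},
    {"slide": [0, 0.055, 0], "dr": [0, 0, 0], "fingers": 0.0},
    {"slide": [0, 0.055, 0], "dr": [0, 0, 0], "fingers": 0.0},
    {"slide": [0, 0.055, 0], "dr": [0, 0, 0], "fingers": 0.0}
  ]
}}

```text
t: 6.45
eef_pos: [571.4, 155.4, 195.2]
tcp_rot: [-1.572, 0.005, -0.35]
ft_force: [0.2, 0.6, -1.3]
opening: 0.252
```

Request:
{"op": "drive_tool", "data": {
  "steps": [
    {"slide": [0, 0, 0], "dr": [0, 0, 0], "fingers": 0.0},
    {"slide": [0, 0, 0], "dr": [0, 0, 0], "fingers": 0.0}
  ]
}}

```text
t: 6.62
eef_pos: [572.4, 155.3, 197.5]
tcp_rot: [-1.57, 0.001, -0.35]
ft_force: [0.3, -0.1, -0.8]
opening: 0.248
```

```bash
cat > look.py <<'E'
from h import *
import sys
k=sys.argv[1]
s=env.state(); print(s["t"],s["eef_pos"],s["tcp_rot"],s["ft_force"],s["opening"],np.abs(s["qvel"]).max())
m=optics.camera_model("wrist"); im=optics.read_camera("wrist"); np.savez(f"w{k}.npz",**m)
R=Rt(s); tip=s["eef_pos"]+R@[0,113.5,0]
print("tip",tip,proj("wrist",tip,m),"lock",proj("wrist",[572,157,45],m))
cv2.imwrite(f"pics/w{k}.png",im[...,::-1])
u,v=(proj("wrist",tip,m)).round().astype(int); print("crop",u-60,v-50)
cv2.imwrite(f"pics/w{k}z.png",cv2.resize(im[v-50:v+50,u-60:u+60,::-1],None,fx=6,fy=6,interpolation=cv2.INTER_CUBIC))
print(go([572,157,250],-0.35,s))
E
python3 look.py 4
```

```text
6.6167 [572.37911328 155.32316083 197.46192635] [-1.57006012e+00  1.32436538e-03 -3.50159390e-01] [ 0.32295522 -0.14606142 -0.76239534] 0.24845708738553388 0.006014331478228598
tip [572.26658424 155.45321517  83.96205665] [318.92405557 195.39823088] lock [320.25671051 184.5440194 ]
crop 259 145
(array([ -1. , -52.5,   1.5]), array([-0.0007, -0.0002, -0.0013]))
```

View pics/w4z.png

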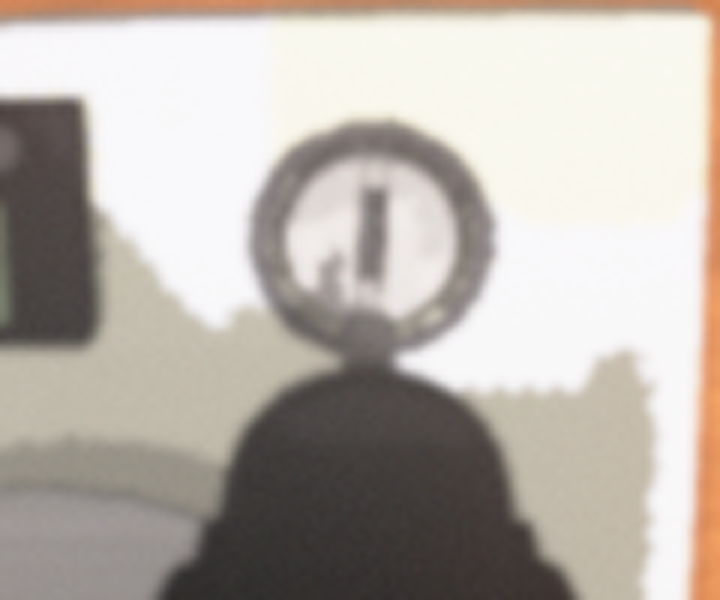

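The wrist zoom shows the slot near column 371 (rows 185 to 285), with the shank and guard below it, centred near column 367. I'll quantify the driver's offset in the grip from the guard's outline.

```bash
cat > meas.py <<'E'
from h import *
import sys
k=sys.argv[1]; m=dict(np.load(f"w{k}.npz")); I=cv2.imread(f"pics/w{k}.png"); g=cv2.cvtColor(I,cv2.COLOR_BGR2GRAY)
s=env.state(); R=Rt(s)
tip=s["eef_pos"]+R@[0,113.5,0]
# predicted guard outline (both rims)
for h in (82,90):
    P=np.array([proj("wrist",tip+R@[17*np.cos(a),-h,17*np.sin(a)],m) for a in np.linspace(0,2*np.pi,73)])
    print("guard",h,"top row",P[:,1].min(),"cols",P[:,0].min(),P[:,0].max())
for v in range(200,236,2):
    r=g[v,270:380]; d=np.where(r<90)[0]+270
    d=d[(d>280)&(d<360)]
    print(v,d.min() if len(d) else None,d.max() if len(d) else None, (d.min()+d.max())/2 if len(d) else None)
print("slot rows"); 
for v in range(172,198):
    print(v,g[v,312:330])
E
python3 meas.py 4
```

```text
guard 82 top row 205.30201789473782 cols 294.5289485479129 342.84363571912996
guard 90 top row 209.08102048755734 cols 293.63544191048345 343.6597310358743
200 None None None
202 None None None
204 None None None
206 317 322 319.5
208 312 326 319.0
210 308 331 319.5
212 305 334 319.5
214 303 337 320.0
216 301 338 319.5
218 300 339 319.5
220 299 341 320.0
222 298 341 319.5
224 297 342 319.5
226 297 342 319.5
228 296 343 319.5
230 296 343 319.5
232 293 345 319.0
234 293 346 319.5
slot rows
172 [122 140 161 180 189 195 197 189 191 195 190 182 182 180 173 159 142 125]
173 [155 173 193 207 213 214 210 201 203 208 202 199 204 209 204 191 175 155]
174 [184 203 211 216 219 218 211 202 205 209 205 202 210 215 215 212 203 186]
175 [208 215 216 218 218 217 208 194 192 195 193 194 209 215 218 217 214 208]
176 [215 217 217 218 218 214 201 175 161 161 160 177 204 216 219 219 219 218]
177 [217 217 217 218 219 212 196 163 137 127 131 165 204 220 222 224 223 221]
178 [217 217 218 220 220 216 194 160 130 119 123 166 214 228 229 229 227 221]
179 [219 217 221 223 225 220 199 160 129 116 125 171 221 233 
[... 720 characters left out ...]
89 [191 171 166 179 201 204 171 137 123 126 152 196 226 233 235 234 236 236]
190 [184 162 167 187 211 209 171 142 132 134 158 200 226 233 235 235 235 237]
191 [183 163 167 192 215 214 183 163 158 154 171 208 229 233 234 235 235 237]
192 [177 159 163 181 209 215 198 190 188 181 186 215 229 233 233 234 236 237]
193 [164 155 160 174 202 214 202 202 203 195 198 219 229 233 234 234 234 234]
194 [153 155 156 171 195 207 196 198 203 204 211 224 230 232 233 231 231 224]
195 [141 148 153 163 179 186 178 184 193 197 209 223 230 232 231 226 219 199]
196 [131 138 146 153 158 158 154 158 163 173 188 209 224 228 221 208 189 172]
197 [123 127 132 138 136 132 129 132 137 144 154 176 201 208 196 176 162 163]
```

```bash
cat > slot.py <<'E'
from h import *
import sys
k=sys.argv[1]; v0,v1,u0,u1=map(int,sys.argv[2:6]); m=dict(np.load(f"w{k}.npz")); I=cv2.imread(f"pics/w{k}.png"); g=cv2.cvtColor(I,cv2.COLOR_BGR2GRAY).astype(float)
pts=[]
for v in range(v0,v1+1):
    w=np.clip(185-g[v,u0:u1+1],0,None); pts.append(((w*np.arange(u0,u1+1)).sum()/w.sum(),v,w.sum()))
pts=np.array(pts)
c=np.polyfit(pts[:,1],pts[:,0],1); vc=(v0+v1)/2
s=env.state();R=Rt(s)
for z in (45,50,55):
    a=onz("wrist",(np.polyval(c,v0-.5),v0-.5),z,m); b=onz("wrist",(np.polyval(c,v1+.5),v1+.5),z,m); d=b-a
    mid=(a+b)/2
    print(z,"len",np.linalg.norm(d).round(1),"yaw",np.arctan2(d[1],d[0]).round(3),"mid",mid.round(1),"in tool",(R.T@(mid-s["eef_pos"])).round(2))
E
python3 slot.py 4 177 189 317 324
python3 - <<'E'
from h import *
s=env.state();R=Rt(s);m=dict(np.load("w4.npz"))
# lateral driver offset from guard
tip=s["eef_pos"]+R@[0,113.5,0]
for dz in (0,.5,1): print(dz,proj("wrist",tip+R@[0,-86,dz],m),proj("wrist",tip+R@[0,0,dz],m))
E
```

```text
45 len 14.4 yaw -0.415 mid [570.6 158.   45. ] in tool [ -2.42 152.58   1.74]
50 len 14.2 yaw -0.415 mid [569.4 158.4  50. ] in tool [ -3.67 147.58   1.72]
55 len 14.0 yaw -0.415 mid [568.2 158.8  55. ] in tool [ -4.92 142.59   1.71]
0 [318.66073935 230.49779802] [318.97213364 195.44017109]
0.5 [319.3851372  230.49845704] [319.49658838 195.44057241]
1 [320.10953848 230.49900459] [320.02104438 195.44098222]
```

The slot centre lies about −1.2 mm along tool x and +1.2 mm along tool z from the blade. Its yaw is about −0.40, so the screw sits slightly clockwise of 0, inside the free play. Correcting and lowering to just above the head.

Request:
{"op": "drive_tool", "data": {
  "steps": [
    {"slide": [-0.0012, 0.0, 0.0012], "dr": [-0.0005, 0.045, -0.001], "fingers": 0.0},
    {"slide": [-0.0012, 0.012, 0.0012], "dr": [-0.0005, 0.045, -0.001], "fingers": 0.0},
    {"slide": [-0.0012, 0.022, 0.0012], "dr": [-0.0005, 0.045, -0.001], "fingers": 0.0},
    {"slide": [-0.0012, 0.022, 0.0012], "dr": [-0.0005, 0.045, -0.001], "fingers": 0.0},
    {"slide": [-0.0012, 0.022, 0.0012], "dr": [-0.0005, 0.045, -0.001], "fingers": 0.0}
  ]
}}

```text
t: 7.08
eef_pos: [571.2, 156.9, 174.6]
tcp_rot: [-1.572, 0.002, -0.395]
ft_force: [0.3, -0.5, -0.7]
opening: 0.253
```

Request:
{"op": "drive_tool", "data": {
  "steps": [
    {"slide": [0, 0, 0], "dr": [0, 0, 0], "fingers": 0.0},
    {"slide": [0, 0, 0], "dr": [0, 0, 0], "fingers": 0.0}
  ]
}}

```text
t: 7.25
eef_pos: [571.6, 157.1, 175.3]
tcp_rot: [-1.571, 0.001, -0.395]
ft_force: [-0.1, -0.2, -0.7]
opening: 0.256
```

```bash
python3 look.py 5
python3 - <<'E'
from h import *
for n,b in (("top",(262,190,302,226)),("scene",(330,205,380,245))):
    im=optics.read_camera(n); cv2.imwrite(f"pics/{n}5z.png",cv2.resize(im[b[1]:b[3],b[0]:b[2],::-1],None,fx=14,fy=14,interpolation=cv2.INTER_CUBIC))
E
```

```text
7.25 [571.55602681 157.06781643 175.29708764] [-1.57069199e+00  5.41626999e-04 -3.94782569e-01] [-0.08549758 -0.1816744  -0.69810648] 0.2555903446008834 0.003536670481516715
tip [571.50383529 157.10239115  61.79710491] [318.93426107 195.46041945] lock [319.07083866 191.24569452]
crop 259 145
(array([  0.4, -74.7,   0.1]), array([-0.0001, -0.0448, -0.0005]))
```

View pics/w5z.png

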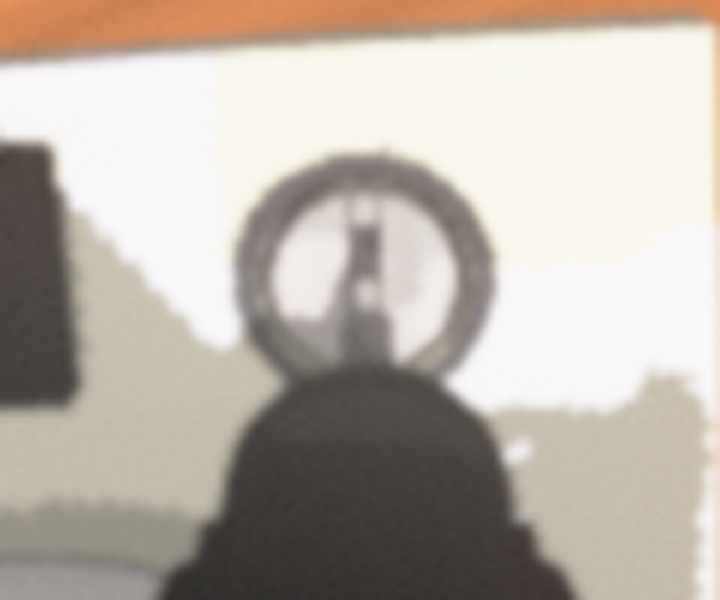

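View pics/scene5z.png

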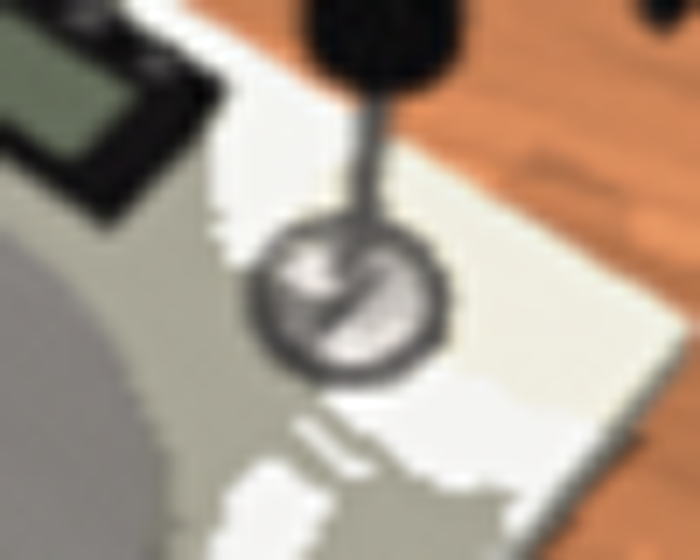

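View pics/top5z.png

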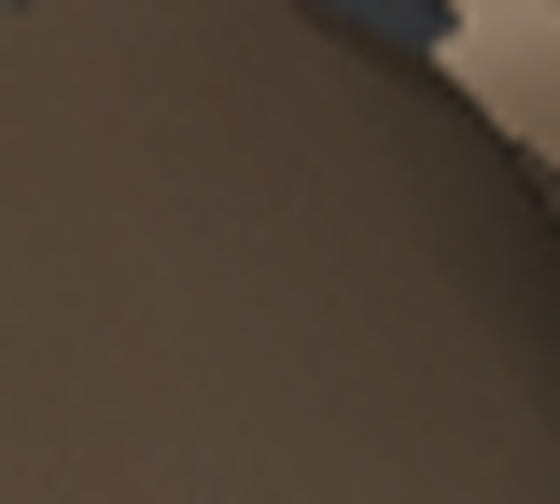

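The wrist view shows slot and blade both on column 365, so they're lined up. Now feeling downwards.

Request:
{"op": "drive_tool", "data": {
  "steps": [
    {"slide": [0, 0.0015, 0], "dr": [0, 0, 0], "fingers": 0.0},
    {"slide": [0, 0.003, 0], "dr": [0, 0, 0], "fingers": 0.0},
    {"slide": [0, 0.0045, 0], "dr": [0, 0, 0], "fingers": 0.0},
    {"slide": [0, 0.006, 0], "dr": [0, 0, 0], "fingers": 0.0}
  ]
}}

```text
t: 7.73
eef_pos: [571.2, 157.1, 168.6]
tcp_rot: [-1.571, 0.001, -0.395]
ft_force: [0.7, 0.1, -0.4]
opening: 0.25
```

Request:
{"op": "drive_tool", "data": {
  "steps": [
    {"slide": [0, 0.001, 0], "dr": [0, 0, 0], "fingers": 0.0},
    {"slide": [0, 0.002, 0], "dr": [0, 0, 0], "fingers": 0.0}
  ]
}}

```text
t: 7.9
eef_pos: [571.2, 157.1, 166.6]
tcp_rot: [-1.571, 0.001, -0.395]
ft_force: [0.0, 0.9, -1.5]
opening: 0.251
```

Request:
{"op": "drive_tool", "data": {
  "steps": [
    {"slide": [0, 0.001, 0], "dr": [0, 0, 0], "fingers": 0.0},
    {"slide": [0, 0.002, 0], "dr": [0, 0, 0], "fingers": 0.0}
  ]
}}

```text
t: 8.07
eef_pos: [571.3, 157.1, 164.7]
tcp_rot: [-1.571, 0.001, -0.395]
ft_force: [-0.7, 0.0, -0.5]
opening: 0.253
```

Request:
{"op": "drive_tool", "data": {
  "steps": [
    {"slide": [0, 0.001, 0], "dr": [0, 0, 0], "fingers": 0.0},
    {"slide": [0, 0.002, 0], "dr": [0, 0, 0], "fingers": 0.0}
  ]
}}

```text
t: 8.23
eef_pos: [571.3, 157.1, 162.7]
tcp_rot: [-1.571, 0.001, -0.395]
ft_force: [0.5, 0.2, -1.0]
opening: 0.253
```

Request:
{"op": "drive_tool", "data": {
  "steps": [
    {"slide": [0, 0.001, 0], "dr": [0, 0, 0], "fingers": 0.0},
    {"slide": [0, 0.002, 0], "dr": [0, 0, 0], "fingers": 0.0}
  ]
}}

```text
t: 8.4
eef_pos: [571.3, 157.1, 160.7]
tcp_rot: [-1.571, 0.001, -0.395]
ft_force: [0.2, -0.9, -1.5]
opening: 0.249
```

Request:
{"op": "drive_tool", "data": {
  "steps": [
    {"slide": [0, 0.001, 0], "dr": [0, 0, 0], "fingers": 0.0},
    {"slide": [0, 0.0015, 0], "dr": [0, 0, 0], "fingers": 0.0}
  ]
}}

```text
t: 8.57
eef_pos: [571.2, 157.1, 159.1]
tcp_rot: [-1.571, 0.001, -0.395]
ft_force: [-0.2, -0.7, -1.6]
opening: 0.249
```

```bash
python3 look.py 6
python3 - <<'E'
from h import *
for n,b in (("scene",(330,205,380,245)),):
    im=optics.read_camera(n); cv2.imwrite(f"pics/{n}6z.png",cv2.resize(im[b[1]:b[3],b[0]:b[2],::-1],None,fx=14,fy=14,interpolation=cv2.INTER_CUBIC))
E
```

```text
8.5667 [571.226267   157.06122904 159.1245733 ] [-1.57117921e+00  1.33073928e-03 -3.94822558e-01] [-0.17046468 -0.69888849 -1.63909653] 0.24883382171342663 0.012317427504338088
tip [571.07013279 157.07921149  45.62468212] [318.91672503 195.44895703] lock [319.21613642 196.15831135]
crop 259 145
(array([  0.6, -90.9,   0.2]), array([ 0.0004, -0.0448, -0.0013]))
```

View pics/w6z.png

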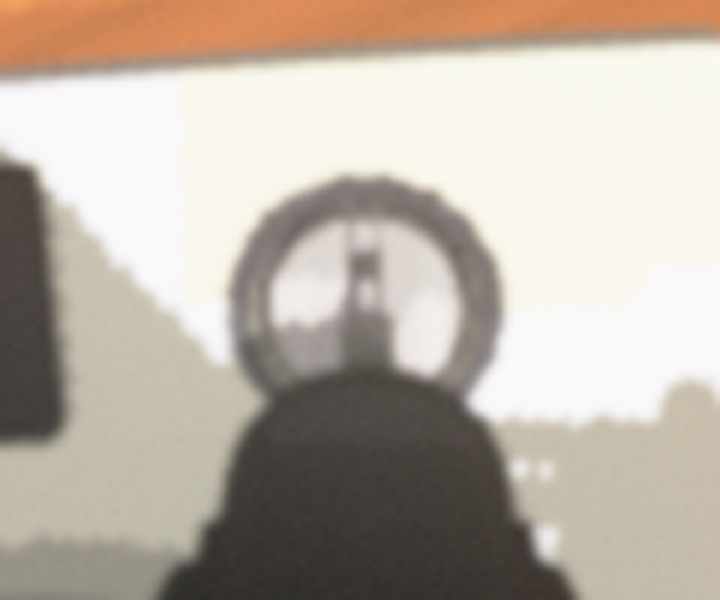

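View pics/scene6z.png

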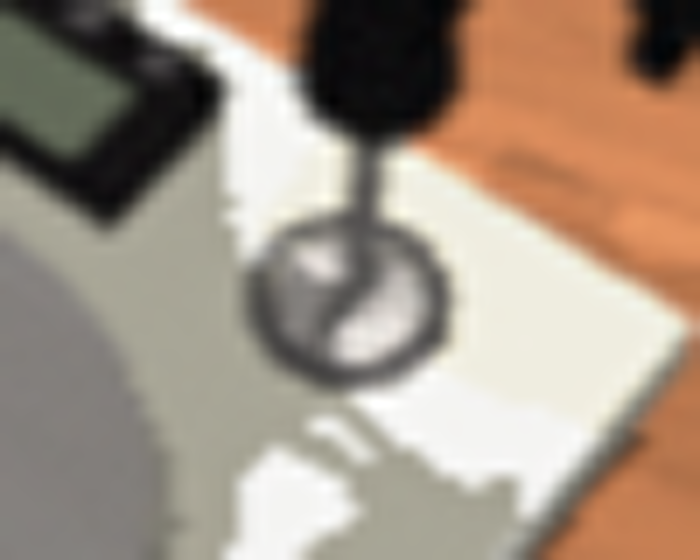

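No contact yet with the tip near deck height, and the blade looks centred in the ring. Continuing.

Request:
{"op": "drive_tool", "data": {
  "steps": [
    {"slide": [0, 0.0005, 0], "dr": [0, 0, 0], "fingers": 0.0},
    {"slide": [0, 0.001, 0], "dr": [0, 0, 0], "fingers": 0.0}
  ]
}}

```text
t: 8.83
eef_pos: [571.3, 157.1, 158.3]
tcp_rot: [-1.571, 0.001, -0.395]
ft_force: [-0.1, -0.1, -0.8]
opening: 0.248
```

Request:
{"op": "drive_tool", "data": {
  "steps": [
    {"slide": [0, 0.0005, 0], "dr": [0, 0, 0], "fingers": 0.0},
    {"slide": [0, 0.001, 0], "dr": [0, 0, 0], "fingers": 0.0}
  ]
}}

```text
t: 9.0
eef_pos: [571.3, 157.1, 157.3]
tcp_rot: [-1.571, 0.001, -0.395]
ft_force: [0.2, 0.2, -1.5]
opening: 0.25
```

Request:
{"op": "drive_tool", "data": {
  "steps": [
    {"slide": [0, 0.0005, 0], "dr": [0, 0, 0], "fingers": 0.0},
    {"slide": [0, 0.001, 0], "dr": [0, 0, 0], "fingers": 0.0}
  ]
}}

```text
t: 9.17
eef_pos: [571.3, 157.1, 156.2]
tcp_rot: [-1.571, 0.001, -0.395]
ft_force: [-1.1, 0.1, -1.2]
opening: 0.252
```

Request:
{"op": "drive_tool", "data": {
  "steps": [
    {"slide": [0, 0.0005, 0], "dr": [0, 0, 0], "fingers": 0.0},
    {"slide": [0, 0.001, 0], "dr": [0, 0, 0], "fingers": 0.0}
  ]
}}

```text
t: 9.33
eef_pos: [571.3, 157.1, 155.2]
tcp_rot: [-1.571, 0.001, -0.395]
ft_force: [-0.3, -0.2, -1.3]
opening: 0.253
```

Request:
{"op": "drive_tool", "data": {
  "steps": [
    {"slide": [0, 0.0005, 0], "dr": [0, 0, 0], "fingers": 0.0},
    {"slide": [0, 0.001, 0], "dr": [0, 0, 0], "fingers": 0.0}
  ]
}}

```text
t: 9.5
eef_pos: [571.3, 157.1, 154.2]
tcp_rot: [-1.571, 0.001, -0.395]
ft_force: [-0.4, -1.5, -1.6]
opening: 0.257
```

Request:
{"op": "drive_tool", "data": {
  "steps": [
    {"slide": [0, 0.0005, 0], "dr": [0, 0, 0], "fingers": 0.0},
    {"slide": [0, 0.001, 0], "dr": [0, 0, 0], "fingers": 0.0}
  ]
}}

```text
t: 9.67
eef_pos: [571.3, 157.1, 153.2]
tcp_rot: [-1.571, 0.001, -0.395]
ft_force: [0.1, 0.4, -0.9]
opening: 0.251
```

Request:
{"op": "drive_tool", "data": {
  "steps": [
    {"slide": [0, 0.0005, 0], "dr": [0, 0, 0], "fingers": 0.0},
    {"slide": [0, 0.001, 0], "dr": [0, 0, 0], "fingers": 0.0}
  ]
}}

```text
t: 9.83
eef_pos: [571.2, 157.1, 152.2]
tcp_rot: [-1.571, 0.001, -0.395]
ft_force: [-0.1, 0.3, -1.1]
opening: 0.252
```

Tip ≈ 38.7, still free inside the slot.

Request:
{"op": "drive_tool", "data": {
  "steps": [
    {"slide": [0, 0.0005, 0], "dr": [0, 0, 0], "fingers": 0.0},
    {"slide": [0, 0.001, 0], "dr": [0, 0, 0], "fingers": 0.0}
  ]
}}

```text
t: 10.0
eef_pos: [571.3, 157.1, 151.2]
tcp_rot: [-1.571, 0.001, -0.395]
ft_force: [0.2, 0.1, -0.3]
opening: 0.25
```

Request:
{"op": "drive_tool", "data": {
  "steps": [
    {"slide": [0, 0.0005, 0], "dr": [0, 0, 0], "fingers": 0.0},
    {"slide": [0, 0.001, 0], "dr": [0, 0, 0], "fingers": 0.0}
  ]
}}

```text
t: 10.17
eef_pos: [571.3, 157.1, 150.2]
tcp_rot: [-1.571, 0.001, -0.395]
ft_force: [-0.0, -0.5, -1.1]
opening: 0.253
```

Request:
{"op": "drive_tool", "data": {
  "steps": [
    {"slide": [0, 0.0005, 0], "dr": [0, 0, 0], "fingers": 0.0},
    {"slide": [0, 0.001, 0], "dr": [0, 0, 0], "fingers": 0.0}
  ]
}}

```text
t: 10.33
eef_pos: [571.3, 157.1, 149.2]
tcp_rot: [-1.571, 0.001, -0.395]
ft_force: [0.5, 0.5, -1.0]
opening: 0.253
```

Request:
{"op": "drive_tool", "data": {
  "steps": [
    {"slide": [0, 0.0005, 0], "dr": [0, 0, 0], "fingers": 0.0},
    {"slide": [0, 0.001, 0], "dr": [0, 0, 0], "fingers": 0.0}
  ]
}}

```text
t: 10.5
eef_pos: [571.3, 157.1, 148.4]
tcp_rot: [-1.571, 0.001, -0.395]
ft_force: [-0.7, 1.0, 5.2]
opening: 0.251
```

Request:
{"op": "drive_tool", "data": {
  "steps": [
    {"slide": [0, 0.0005, 0], "dr": [0, 0, 0], "fingers": 0.0},
    {"slide": [0, 0.0005, 0], "dr": [0, 0, 0], "fingers": 0.0}
  ]
}}

```text
t: 10.67
eef_pos: [571.3, 157.1, 148.1]
tcp_rot: [-1.571, 0.001, -0.395]
ft_force: [-1.6, -0.6, 4.6]
opening: 0.257
```

Contact at about 5.7 N, which matches the spring preload. Pressing on towards roughly 1.9 mm.

Request:
{"op": "drive_tool", "data": {
  "steps": [
    {"slide": [0, 0.0003, 0], "dr": [0, 0, 0], "fingers": 0.0},
    {"slide": [0, 0.0005, 0], "dr": [0, 0, 0], "fingers": 0.0},
    {"slide": [0, 0.0005, 0], "dr": [0, 0, 0], "fingers": 0.0}
  ]
}}

```text
t: 10.92
eef_pos: [571.3, 157.1, 147.8]
tcp_rot: [-1.571, 0.001, -0.395]
ft_force: [-1.2, -0.9, 6.9]
opening: 0.25
```

Request:
{"op": "drive_tool", "data": {
  "steps": [
    {"slide": [0, 0.0003, 0], "dr": [0, 0, 0], "fingers": 0.0},
    {"slide": [0, 0.0005, 0], "dr": [0, 0, 0], "fingers": 0.0},
    {"slide": [0, 0.0005, 0], "dr": [0, 0, 0], "fingers": 0.0}
  ]
}}

```text
t: 11.17
eef_pos: [571.3, 157.1, 147.4]
tcp_rot: [-1.571, 0.001, -0.395]
ft_force: [-1.9, -1.2, 7.2]
opening: 0.254
```

Request:
{"op": "drive_tool", "data": {
  "steps": [
    {"slide": [0, 0.0003, 0], "dr": [0, 0, 0], "fingers": 0.0},
    {"slide": [0, 0.0006, 0], "dr": [0, 0, 0], "fingers": 0.0},
    {"slide": [0, 0.0006, 0], "dr": [0, 0, 0], "fingers": 0.0}
  ]
}}

```text
t: 11.42
eef_pos: [571.3, 157.1, 146.9]
tcp_rot: [-1.571, 0.001, -0.395]
ft_force: [-2.5, -1.1, 9.3]
opening: 0.249
```

Request:
{"op": "drive_tool", "data": {
  "steps": [
    {"slide": [0, 0.0003, 0], "dr": [0, 0, 0], "fingers": 0.0},
    {"slide": [0, 0.0005, 0], "dr": [0, 0, 0], "fingers": 0.0},
    {"slide": [0, 0.0005, 0], "dr": [0, 0, 0], "fingers": 0.0}
  ]
}}

```text
t: 11.67
eef_pos: [571.3, 157.1, 146.6]
tcp_rot: [-1.571, 0.001, -0.395]
ft_force: [-2.6, -0.2, 10.4]
opening: 0.251
```

Request:
{"op": "drive_tool", "data": {
  "steps": [
    {"slide": [0, 0, 0], "dr": [0, 0, 0], "fingers": 0.0}
  ]
}}

```text
t: 11.75
eef_pos: [571.3, 157.1, 146.6]
tcp_rot: [-1.571, 0.001, -0.395]
ft_force: [-2.4, -0.6, 9.3]
opening: 0.247
```

Request:
{"op": "drive_tool", "data": {
  "steps": [
    {"slide": [0, 0.0002, 0], "dr": [0, 0, 0], "fingers": 0.0},
    {"slide": [0, 0.0002, 0], "dr": [0, 0.03, 0], "fingers": 0.0},
    {"slide": [0, 0.0002, 0], "dr": [0, 0.06, 0], "fingers": 0.0}
  ]
}}

```text
t: 12.0
eef_pos: [571.4, 157.1, 146.5]
tcp_rot: [-1.571, 0.0, -0.456]
ft_force: [-3.9, -1.5, 10.4]
opening: 0.252
```

```bash
cat > st.py <<'E'
from h import *
s=env.state();R=Rt(s)
print("t",s["t"].__round__(2),"p",s["eef_pos"].round(2),"yaw",s["tcp_rot"][2].round(3),"turn from scale x",round(-0.336-s["tcp_rot"][2],3),"Ftool",(R.T@s["ft_force"]).round(1),"Mtool",(R.T@s["moment"]).round(3),"j",s["joints"].round(2))
E
python3 st.py
```

```text
t 12.0 p [571.36 157.09 146.46] yaw -0.456 turn from scale x 0.12 Ftool [ -2.9 -10.3  -3.1] Mtool [-0.556 -0.069  0.609] j [ 0.16  0.52  1.71  0.    0.91 -0.96]
```

Request:
{"op": "drive_tool", "data": {
  "steps": [
    {"slide": [-0.0002, 0.0001, -0.0002], "dr": [0, 0.03, 0], "fingers": 0.0},
    {"slide": [-0.0002, 0.0001, -0.0002], "dr": [0, 0.06, 0], "fingers": 0.0}
  ]
}}

```text
t: 12.17
eef_pos: [571.3, 157.1, 146.4]
tcp_rot: [-1.57, 0.0, -0.516]
ft_force: [-1.2, -0.3, 10.6]
opening: 0.255
```

```bash
python3 st.py
```

```text
t 12.17 p [571.29 157.05 146.45] yaw -0.516 turn from scale x 0.18 Ftool [ -0.9 -10.6  -0.8] Mtool [-0.391 -0.039  0.461] j [ 0.16  0.52  1.72  0.    0.91 -0.9 ]
```

Request:
{"op": "drive_tool", "data": {
  "steps": [
    {"slide": [0, 0, 0], "dr": [0, 0.04, 0], "fingers": 0.0},
    {"slide": [0, 0, 0], "dr": [0, 0.08, 0], "fingers": 0.0}
  ]
}}

```text
t: 12.33
eef_pos: [571.3, 157.1, 146.5]
tcp_rot: [-1.57, 0.0, -0.597]
ft_force: [-1.7, -1.6, 10.1]
opening: 0.249
```

```bash
python3 st.py
```

```text
t 12.33 p [571.3  157.05 146.48] yaw -0.597 turn from scale x 0.261 Ftool [ -0.5 -10.1  -2.2] Mtool [-0.409 -0.024  0.433] j [ 0.16  0.52  1.72  0.    0.91 -0.82]
```

Request:
{"op": "drive_tool", "data": {
  "steps": [
    {"slide": [0, 0, 0], "dr": [0, 0.03, 0], "fingers": 0.0},
    {"slide": [0, 0, 0], "dr": [0, 0.06, 0], "fingers": 0.0}
  ]
}}

```text
t: 12.5
eef_pos: [571.3, 157.1, 146.5]
tcp_rot: [-1.57, -0.0, -0.656]
ft_force: [-1.5, -0.1, 10.2]
opening: 0.251
```

```bash
python3 st.py
```

```text
t 12.5 p [571.33 157.07 146.46] yaw -0.656 turn from scale x 0.32 Ftool [ -1.2 -10.2  -1. ] Mtool [-0.399  0.008  0.384] j [ 0.16  0.52  1.71  0.    0.91 -0.76]
```

```bash
python3 look.py 7
```

```text
12.5 [571.33451126 157.0654465  146.45598867] [-1.57030895e+00 -2.64514225e-06 -6.56243462e-01] [-1.54341944 -0.06939704 10.22082254] 0.2508684186192193 0.3561256983250376
tip [571.36850037 157.10909023  32.95600215] [318.78291485 195.674594  ] lock [319.07576265 199.97156028]
crop 259 146
(array([   0.6, -103.5,    0.4]), array([-5.000e-04, -3.062e-01,  1.000e-04]))
```

View pics/w7z.png

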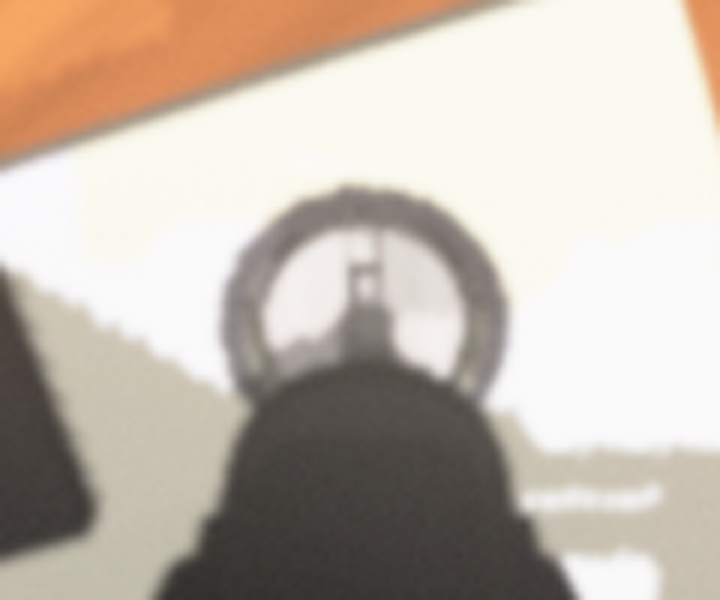

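The slot stays in line with the blade, so the screw is turning. Continuing.

Request:
{"op": "drive_tool", "data": {
  "steps": [
    {"slide": [-0.0001, 0, -0.0001], "dr": [0, 0.05, 0], "fingers": 0.0},
    {"slide": [-0.0001, 0, -0.0001], "dr": [0, 0.1, 0], "fingers": 0.0},
    {"slide": [-0.0001, 0, -0.0001], "dr": [0, 0.15, 0], "fingers": 0.0}
  ]
}}

```text
t: 12.8
eef_pos: [571.4, 157.0, 146.5]
tcp_rot: [-1.57, -0.0, -0.807]
ft_force: [-1.3, 0.4, 9.7]
opening: 0.25
```

```bash
python3 st.py
```

```text
t 12.8 p [571.4  157.05 146.53] yaw -0.807 turn from scale x 0.471 Ftool [-1.2 -9.7 -0.6] Mtool [-0.366 -0.065  0.262] j [ 0.16  0.52  1.72  0.    0.91 -0.61]
```

Request:
{"op": "drive_tool", "data": {
  "steps": [
    {"slide": [0, 0, 0], "dr": [0, 0.05, 0], "fingers": 0.0},
    {"slide": [0, 0, 0], "dr": [0, 0.1, 0], "fingers": 0.0},
    {"slide": [0, 0, 0], "dr": [0, 0.15, 0], "fingers": 0.0}
  ]
}}

```text
t: 13.05
eef_pos: [571.4, 157.1, 146.5]
tcp_rot: [-1.57, -0.0, -0.957]
ft_force: [-0.5, -0.3, 9.3]
opening: 0.251
```

```bash
python3 st.py
```

```text
t 13.05 p [571.41 157.06 146.52] yaw -0.957 turn from scale x 0.621 Ftool [-0.1 -9.3 -0.5] Mtool [-0.364 -0.072  0.088] j [ 0.16  0.52  1.72  0.    0.91 -0.46]
```

Request:
{"op": "drive_tool", "data": {
  "steps": [
    {"slide": [0, 0.0002, 0], "dr": [0, 0.05, 0], "fingers": 0.0},
    {"slide": [0, 0.0002, 0], "dr": [0, 0.1, 0], "fingers": 0.0},
    {"slide": [0, 0.0002, 0], "dr": [0, 0.15, 0], "fingers": 0.0}
  ]
}}

```text
t: 13.3
eef_pos: [571.5, 157.0, 146.4]
tcp_rot: [-1.57, -0.0, -1.107]
ft_force: [-0.3, -0.7, 9.7]
opening: 0.255
```

```bash
python3 st.py
```

```text
t 13.3 p [571.48 157.02 146.36] yaw -1.107 turn from scale x 0.771 Ftool [ 0.5 -9.7 -0.6] Mtool [-0.432 -0.066 -0.025] j [ 0.16  0.52  1.72  0.    0.9  -0.31]
```

Request:
{"op": "drive_tool", "data": {
  "steps": [
    {"slide": [0, 0.0001, 0], "dr": [0, 0.05, 0], "fingers": 0.0},
    {"slide": [0, 0.0001, 0], "dr": [0, 0.1, 0], "fingers": 0.0},
    {"slide": [0, 0.0001, 0], "dr": [0, 0.15, 0], "fingers": 0.0}
  ]
}}

```text
t: 13.55
eef_pos: [571.5, 157.0, 146.3]
tcp_rot: [-1.57, 0.0, -1.257]
ft_force: [-1.3, -0.9, 10.5]
opening: 0.252
```

```bash
python3 st.py
```

```text
t 13.55 p [571.5  156.99 146.33] yaw -1.257 turn from scale x 0.921 Ftool [  0.5 -10.5  -1.5] Mtool [-0.394 -0.07  -0.188] j [ 0.16  0.52  1.72  0.    0.9  -0.16]
```

Request:
{"op": "drive_tool", "data": {
  "steps": [
    {"slide": [0, 0, 0], "dr": [0, 0.05, 0], "fingers": 0.0},
    {"slide": [0, 0, 0], "dr": [0, 0.1, 0], "fingers": 0.0},
    {"slide": [0, 0, 0], "dr": [0, 0.15, 0], "fingers": 0.0},
    {"slide": [0, 0, 0], "dr": [0, 0.2, 0], "fingers": 0.0}
  ]
}}

```text
t: 13.88
eef_pos: [571.5, 157.0, 146.3]
tcp_rot: [-1.57, 0.0, -1.457]
ft_force: [-0.9, -1.0, 11.5]
opening: 0.253
```

```bash
python3 st.py
```

```text
t 13.88 p [571.54 157.   146.32] yaw -1.457 turn from scale x 1.121 Ftool [  0.8 -11.5  -1. ] Mtool [-0.331 -0.071 -0.234] j [0.16 0.52 1.72 0.   0.9  0.04]
```

Request:
{"op": "drive_tool", "data": {
  "steps": [
    {"slide": [0, 0, 0], "dr": [0, 0.03, 0], "fingers": 0.0},
    {"slide": [0, 0, 0], "dr": [0, 0.06, 0], "fingers": 0.0},
    {"slide": [0, 0, 0], "dr": [0, 0.06, 0], "fingers": 0.0}
  ]
}}

```text
t: 14.13
eef_pos: [571.6, 156.9, 146.3]
tcp_rot: [-1.57, 0.0, -1.517]
ft_force: [-0.2, -0.8, 10.7]
opening: 0.25
```

```bash
python3 st.py; python3 look.py 8
```

```text
t 14.13 p [571.57 156.93 146.33] yaw -1.517 turn from scale x 1.181 Ftool [  0.8 -10.7  -0.2] Mtool [-0.29  -0.039 -0.325] j [0.16 0.52 1.72 0.   0.9  0.1 ]
14.1333 [571.57197474 156.93370102 146.33016113] [-1.56952207e+00  2.49720701e-04 -1.51658654e+00] [-0.15781459 -0.78588846 10.71173682] 0.2498764883073559 0.04655780769475758
tip [571.7148543  156.96983906  32.83025682] [318.76445773 196.55829929] lock [319.05175718 200.31795042]
crop 259 147
(array([-1.000e-01, -1.037e+02,  6.000e-01]), array([-1.3000e-03, -1.1666e+00,  5.0000e-04]))
```

View pics/w8z.png

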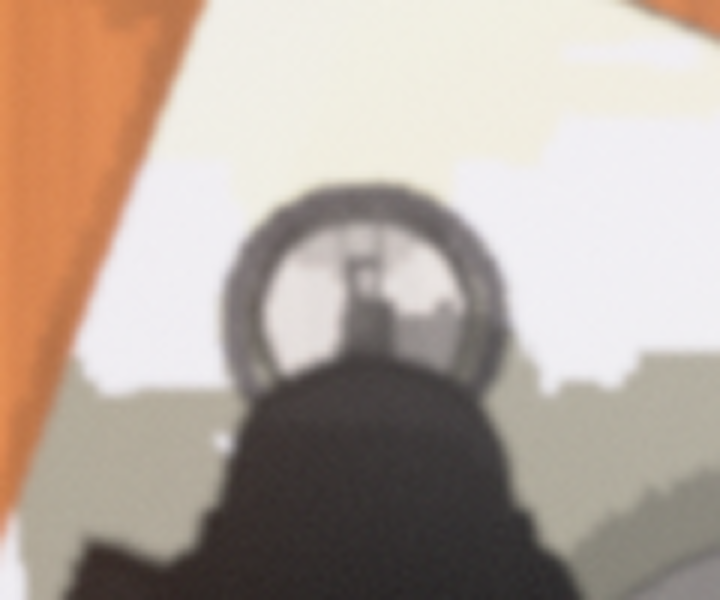

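Request:
{"op": "drive_tool", "data": {
  "steps": [
    {"slide": [0, 0, 0], "dr": [0, 0.02, 0], "fingers": 0.0},
    {"slide": [0, 0, 0], "dr": [0, 0.03, 0], "fingers": 0.0},
    {"slide": [0, 0, 0], "dr": [0, 0.03, 0], "fingers": 0.0}
  ]
}}

```text
t: 14.43
eef_pos: [571.6, 156.9, 146.3]
tcp_rot: [-1.57, 0.0, -1.545]
ft_force: [-1.4, -1.1, 10.2]
opening: 0.254
```

```bash
python3 st.py
```

```text
t 14.43 p [571.55 156.95 146.33] yaw -1.545 turn from scale x 1.209 Ftool [  1.1 -10.2  -1.4] Mtool [-0.308 -0.048 -0.309] j [0.16 0.52 1.72 0.   0.9  0.13]
```

Request:
{"op": "drive_tool", "data": {
  "steps": [
    {"slide": [0, 0, 0], "dr": [0, 0.02, 0], "fingers": 0.0},
    {"slide": [0, 0, 0], "dr": [0, 0.03, 0], "fingers": 0.0},
    {"slide": [0, 0, 0], "dr": [0, 0.03, 0], "fingers": 0.0}
  ]
}}

```text
t: 14.68
eef_pos: [571.6, 157.0, 146.4]
tcp_rot: [-1.569, 0.0, -1.575]
ft_force: [-0.9, -1.0, 9.8]
opening: 0.251
```

```bash
python3 st.py
```

```text
t 14.68 p [571.57 156.96 146.36] yaw -1.575 turn from scale x 1.239 Ftool [ 1.  -9.8 -0.9] Mtool [-0.277  0.003 -0.403] j [0.16 0.52 1.72 0.   0.9  0.16]
```

Torque is still low and the tool has turned 1.24 rad. Easing off the flank and withdrawing straight up to check the slot.

Request:
{"op": "drive_tool", "data": {
  "steps": [
    {"slide": [0, -0.001, 0], "dr": [0, -0.02, 0], "fingers": 0.0},
    {"slide": [0, -0.004, 0], "dr": [0, -0.02, 0], "fingers": 0.0},
    {"slide": [0, -0.012, 0], "dr": [0, -0.02, 0], "fingers": 0.0},
    {"slide": [0, -0.025, 0], "dr": [0, -0.02, 0], "fingers": 0.0},
    {"slide": [0, -0.05, 0], "dr": [0, -0.02, 0], "fingers": 0.0}
  ]
}}

```text
t: 15.1
eef_pos: [569.8, 156.8, 193.7]
tcp_rot: [-1.577, -0.0, -1.555]
ft_force: [-0.1, 0.0, -1.8]
opening: 0.248
```

Request:
{"op": "drive_tool", "data": {
  "steps": [
    {"slide": [0, 0, 0], "dr": [0, 0, 0], "fingers": 0.0},
    {"slide": [0, 0, 0], "dr": [0, 0, 0], "fingers": 0.0}
  ]
}}

```text
t: 15.27
eef_pos: [571.2, 157.0, 196.2]
tcp_rot: [-1.57, 0.001, -1.555]
ft_force: [-0.8, 0.2, -1.2]
opening: 0.251
```

```bash
python3 st.py; python3 look.py 9
python3 - <<'E'
from h import *
for n,b in (("scene",(330,205,380,245)),):
    im=optics.read_camera(n); cv2.imwrite(f"pics/{n}9z.png",cv2.resize(im[b[1]:b[3],b[0]:b[2],::-1],None,fx=14,fy=14,interpolation=cv2.INTER_CUBIC))
E
```

```text
t 15.27 p [571.23 157.05 196.17] yaw -1.555 turn from scale x 1.219 Ftool [-0.2  1.2 -0.8] Mtool [-0.086 -0.008 -0.071] j [0.16 0.46 1.66 0.   1.01 0.14]
15.2667 [571.22787786 157.04704361 196.17071459] [-1.56992493e+00  5.43295968e-04 -1.55499460e+00] [-0.84388757  0.15276254 -1.18660987] 0.2505395043355472 0.031491672990961665
tip [571.32579431 157.11026275  82.67077444] [318.81405792 196.57818292] lock [319.52022425 186.69552157]
crop 259 147
(array([  0. , -53.8,   0.8]), array([-1.100e-03, -1.205e+00,  0.000e+00]))
```

View pics/w9z.png

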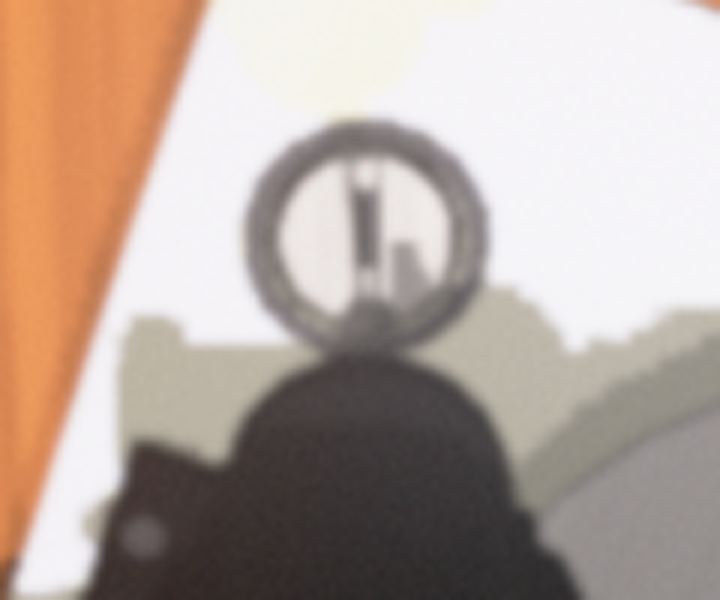

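View pics/scene9z.png

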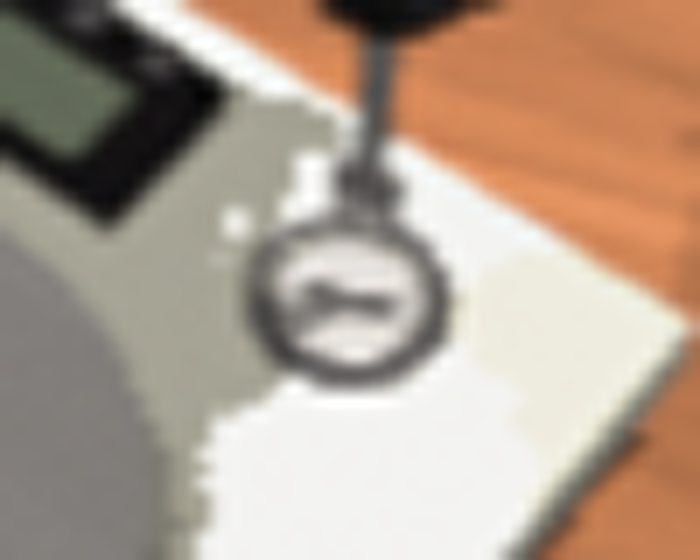

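```bash
python3 slot.py 9 178 190 316 325
python3 - <<'E'
import cv2
g=cv2.cvtColor(cv2.imread("pics/w9.png"),6)
for v in range(172,198): print(v,g[v,312:330])
E
```

```text
45 len 14.5 yaw -1.433 mid [571.9 159.9  45. ] in tool [ -3.01 149.49   1.79]
50 len 14.2 yaw -1.433 mid [571.9 161.2  50. ] in tool [ -4.27 144.49   1.78]
55 len 14.0 yaw -1.433 mid [571.9 162.5  55. ] in tool [ -5.54 139.49   1.77]
172 [116 116 119 126 127 130 133 137 140 141 139 136 131 123 116 116 117 122]
173 [121 137 149 154 152 151 162 172 176 174 170 175 168 151 133 119 112 112]
174 [151 175 189 192 180 176 190 207 211 204 201 211 209 193 171 149 123 110]
175 [192 215 220 213 198 188 204 221 223 214 213 224 228 223 215 191 161 131]
176 [221 229 229 221 199 187 204 221 223 213 212 227 232 232 229 221 200 170]
177 [231 233 230 222 199 181 188 205 209 202 209 226 232 233 232 231 225 207]
178 [231 232 232 223 200 170 160 170 178 179 200 225 232 233 233 233 232 227]
179 [233 232 231 225 201 163 134 135 140 157 191 224 232 233 233 234 234 234]
180 [232 232 231 225 202 162 126 116 126 147 187 224 232 232 232 233 235 236]
181 [231 232 230 226 209 167 125 109 121 145 186 223 231 233 232 234 234 236]
182 [232 232 231 228 213 173 129 111 120 145 185 222 231 232 232 233 234 237]
183 [231
[... 461 characters left out ...]
89 [231 229 231 230 224 196 146 119 119 138 176 199 181 160 158 166 190 217]
190 [231 231 232 230 223 198 152 124 126 143 176 199 181 158 156 162 181 210]
191 [231 231 231 231 226 203 165 149 151 156 182 200 180 160 154 159 173 196]
192 [231 231 231 231 227 209 178 176 180 176 189 199 182 158 154 156 162 179]
193 [231 231 231 231 228 212 185 187 191 184 189 201 180 159 155 154 157 167]
194 [231 230 232 231 227 212 185 184 190 184 191 200 180 159 153 155 156 160]
195 [230 230 231 231 226 206 177 171 176 174 182 194 177 158 154 153 154 152]
196 [225 228 230 229 219 194 160 151 153 153 163 174 165 156 153 149 146 139]
197 [211 223 227 223 203 169 137 129 127 128 131 144 147 151 149 143 134 124]
```

```bash
python3 slot.py 9 179 189 316 322|head -1;python3 slot.py 9 179 190 317 321|head -1; python3 slot.py 4 178 188 317 323|head -1
python3 - <<'E'
from h import *
# deck left edge of scale in w9 for a yaw check (orange/white boundary)
m=dict(np.load("w9.npz")); I=cv2.imread("pics/w9.png"); h=cv2.cvtColor(I,cv2.COLOR_BGR2HSV)
P=[]
for v in range(150,235,3):
    r=h[v,225:330,1].astype(float); i=np.where(r<100)[0]
    if len(i): P.append(onz("wrist",(225+i[0],v),45,m)[:2])
P=np.array(P,np.float32); l=cv2.fitLine(P,cv2.DIST_HUBER,0,.01,.01).ravel(); print(len(P),np.arctan2(l[1],l[0]), np.arctan2(l[1],l[0])-np.pi/2)
E
```

```text
45 len 12.2 yaw -1.494 mid [571.8 160.   45. ] in tool [ -3.02 149.49   1.69]
45 len 13.3 yaw -1.507 mid [571.8 159.4  45. ] in tool [ -2.46 149.49   1.68]
45 len 12.2 yaw -0.417 mid [570.6 158.   45. ] in tool [ -1.11 149.5    0.44]
29 1.2387612 -0.33203518
```

The image puts the screw at about 1.16 rad and the kinematics at about 1.15: released, but with thin margin. There's plenty of time, so I'll reseat the blade and turn to about 1.2.

Request:
{"op": "drive_tool", "data": {
  "steps": [
    {"slide": [0.0001, 0.0, 0.0003], "dr": [0, -0.055, 0], "fingers": 0.0},
    {"slide": [0.0001, 0.012, 0.0003], "dr": [0, -0.055, 0], "fingers": 0.0},
    {"slide": [0.0001, 0.024, 0.0003], "dr": [0, -0.055, 0], "fingers": 0.0},
    {"slide": [0.0001, 0.03, 0.0003], "dr": [0, -0.055, 0], "fingers": 0.0},
    {"slide": [0.0001, 0.03, 0.0003], "dr": [0, -0.055, 0], "fingers": 0.0}
  ]
}}

```text
t: 15.78
eef_pos: [570.3, 156.7, 163.0]
tcp_rot: [-1.576, -0.0, -1.5]
ft_force: [0.4, 0.2, -1.9]
opening: 0.251
```

Request:
{"op": "drive_tool", "data": {
  "steps": [
    {"slide": [0, 0.001, 0], "dr": [0, 0, 0], "fingers": 0.0},
    {"slide": [0, 0.002, 0], "dr": [0, 0, 0], "fingers": 0.0},
    {"slide": [0, 0.003, 0], "dr": [0, 0, 0], "fingers": 0.0}
  ]
}}

```text
t: 16.03
eef_pos: [571.4, 156.9, 162.4]
tcp_rot: [-1.571, 0.0, -1.5]
ft_force: [0.2, 0.4, -0.8]
opening: 0.251
```

```bash
python3 st.py
```

```text
t 16.03 p [571.36 156.91 162.41] yaw -1.5 turn from scale x 1.164 Ftool [-0.4  0.8  0.2] Mtool [-0.016  0.009 -0.08 ] j [0.16 0.5  1.7  0.   0.94 0.09]
```

Request:
{"op": "drive_tool", "data": {
  "steps": [
    {"slide": [0, 0.001, 0], "dr": [0, 0, 0], "fingers": 0.0},
    {"slide": [0, 0.002, 0], "dr": [0, 0, 0], "fingers": 0.0},
    {"slide": [0, 0.003, 0], "dr": [0, 0, 0], "fingers": 0.0},
    {"slide": [0, 0.004, 0], "dr": [0, 0, 0], "fingers": 0.0}
  ]
}}

```text
t: 16.37
eef_pos: [571.2, 156.9, 158.1]
tcp_rot: [-1.572, 0.0, -1.5]
ft_force: [-0.6, 0.5, 0.1]
opening: 0.25
```

Request:
{"op": "drive_tool", "data": {
  "steps": [
    {"slide": [0, 0.001, 0], "dr": [0, 0, 0], "fingers": 0.0},
    {"slide": [0, 0.002, 0], "dr": [0, 0, 0], "fingers": 0.0}
  ]
}}

```text
t: 16.53
eef_pos: [571.1, 156.9, 156.0]
tcp_rot: [-1.572, 0.0, -1.5]
ft_force: [0.4, -0.7, -0.2]
opening: 0.251
```

Request:
{"op": "drive_tool", "data": {
  "steps": [
    {"slide": [0, 0.001, 0], "dr": [0, 0, 0], "fingers": 0.0},
    {"slide": [0, 0.002, 0], "dr": [0, 0, 0], "fingers": 0.0},
    {"slide": [0, 0.003, 0], "dr": [0, 0, 0], "fingers": 0.0}
  ]
}}

```text
t: 16.78
eef_pos: [571.2, 156.9, 153.0]
tcp_rot: [-1.572, 0.0, -1.5]
ft_force: [-0.2, 0.9, -1.1]
opening: 0.249
```

Request:
{"op": "drive_tool", "data": {
  "steps": [
    {"slide": [0, 0.001, 0], "dr": [0, 0, 0], "fingers": 0.0},
    {"slide": [0, 0.002, 0], "dr": [0, 0, 0], "fingers": 0.0},
    {"slide": [0, 0.003, 0], "dr": [0, 0, 0], "fingers": 0.0}
  ]
}}

```text
t: 17.03
eef_pos: [571.2, 156.9, 150.0]
tcp_rot: [-1.572, 0.0, -1.5]
ft_force: [-0.7, 1.3, -2.1]
opening: 0.246
```

Seated in the slot again. Pressing in.

Request:
{"op": "drive_tool", "data": {
  "steps": [
    {"slide": [0, 0.0007, 0], "dr": [0, 0, 0], "fingers": 0.0},
    {"slide": [0, 0.0014, 0], "dr": [0, 0, 0], "fingers": 0.0},
    {"slide": [0, 0.0022, 0], "dr": [0, 0, 0], "fingers": 0.0}
  ]
}}

```text
t: 17.28
eef_pos: [571.2, 156.9, 148.1]
tcp_rot: [-1.572, 0.0, -1.5]
ft_force: [-1.5, -0.1, 5.4]
opening: 0.254
```

Request:
{"op": "drive_tool", "data": {
  "steps": [
    {"slide": [0, 0.0005, 0], "dr": [0, 0, 0], "fingers": 0.0},
    {"slide": [0, 0.001, 0], "dr": [0, 0, 0], "fingers": 0.0}
  ]
}}

```text
t: 17.45
eef_pos: [571.2, 156.9, 147.4]
tcp_rot: [-1.572, 0.0, -1.5]
ft_force: [-1.2, -0.2, 7.8]
opening: 0.25
```

```bash
python3 st.py
```

```text
t 17.45 p [571.2  156.9  147.44] yaw -1.5 turn from scale x 1.164 Ftool [ 0.2 -7.8 -1.2] Mtool [-0.708 -0.011 -0.146] j [0.16 0.52 1.71 0.   0.91 0.09]
```

Request:
{"op": "drive_tool", "data": {
  "steps": [
    {"slide": [0, 0.0006, 0], "dr": [0, 0, 0], "fingers": 0.0},
    {"slide": [0, 0.0012, 0], "dr": [0, 0, 0], "fingers": 0.0},
    {"slide": [0, 0.0012, 0], "dr": [0, 0, 0], "fingers": 0.0}
  ]
}}

```text
t: 17.7
eef_pos: [571.2, 156.9, 146.6]
tcp_rot: [-1.571, 0.0, -1.5]
ft_force: [-2.7, -0.5, 10.3]
opening: 0.249
```

Request:
{"op": "drive_tool", "data": {
  "steps": [
    {"slide": [0, 0, 0], "dr": [0, 0.03, 0], "fingers": 0.0},
    {"slide": [0, 0, 0], "dr": [0, 0.06, 0], "fingers": 0.0}
  ]
}}

```text
t: 17.87
eef_pos: [571.2, 156.9, 146.7]
tcp_rot: [-1.571, 0.0, -1.561]
ft_force: [-3.0, -0.3, 8.6]
opening: 0.251
```

```bash
python3 st.py
```

```text
t 17.87 p [571.2  156.91 146.66] yaw -1.561 turn from scale x 1.225 Ftool [ 0.3 -8.6 -3. ] Mtool [-0.836 -0.036 -0.242] j [0.16 0.52 1.71 0.   0.91 0.15]
```

Request:
{"op": "drive_tool", "data": {
  "steps": [
    {"slide": [0, 0, 0], "dr": [0, 0.02, 0], "fingers": 0.0},
    {"slide": [0, 0, 0], "dr": [0, 0.04, 0], "fingers": 0.0}
  ]
}}

```text
t: 18.03
eef_pos: [571.2, 156.9, 146.7]
tcp_rot: [-1.571, 0.0, -1.601]
ft_force: [-1.9, -0.3, 10.2]
opening: 0.256
```

```bash
python3 st.py
```

```text
t 18.03 p [571.23 156.9  146.67] yaw -1.601 turn from scale x 1.265 Ftool [  0.4 -10.2  -1.9] Mtool [-0.81  -0.057 -0.235] j [0.16 0.52 1.71 0.   0.91 0.19]
```

Request:
{"op": "drive_tool", "data": {
  "steps": [
    {"slide": [0, 0, 0], "dr": [0, 0.015, 0], "fingers": 0.0},
    {"slide": [0, 0, 0], "dr": [0, 0.03, 0], "fingers": 0.0}
  ]
}}

```text
t: 18.2
eef_pos: [571.2, 156.9, 146.7]
tcp_rot: [-1.571, 0.0, -1.63]
ft_force: [-2.0, -1.0, 9.3]
opening: 0.25
```

```bash
python3 st.py
```

```text
t 18.2 p [571.22 156.91 146.65] yaw -1.63 turn from scale x 1.294 Ftool [ 1.1 -9.3 -1.9] Mtool [-0.797  0.009 -0.235] j [0.16 0.52 1.71 0.   0.91 0.22]
```

Request:
{"op": "drive_tool", "data": {
  "steps": [
    {"slide": [0, -0.001, 0], "dr": [0, -0.04, 0], "fingers": 0.0},
    {"slide": [0, -0.004, 0], "dr": [0, -0.04, 0], "fingers": 0.0},
    {"slide": [0, -0.012, 0], "dr": [0, -0.04, 0], "fingers": 0.0},
    {"slide": [0, -0.025, 0], "dr": [0, -0.04, 0], "fingers": 0.0},
    {"slide": [0, -0.05, 0], "dr": [0, -0.04, 0], "fingers": 0.0}
  ]
}}

```text
t: 18.62
eef_pos: [570.2, 156.7, 194.4]
tcp_rot: [-1.576, -0.001, -1.591]
ft_force: [-0.6, -0.1, -0.5]
opening: 0.247
```

Request:
{"op": "drive_tool", "data": {
  "steps": [
    {"slide": [0, 0, 0], "dr": [0, 0, 0], "fingers": 0.0},
    {"slide": [0, 0, 0], "dr": [0, 0, 0], "fingers": 0.0}
  ]
}}

```text
t: 18.78
eef_pos: [571.6, 156.9, 196.9]
tcp_rot: [-1.57, 0.001, -1.59]
ft_force: [-0.7, -0.1, -1.7]
opening: 0.255
```

```bash
python3 st.py; python3 look.py 10;  python3 slot.py 10 179 189 316 322|head -1;python3 slot.py 10 179 190 317 321|head -1
```

```text
t 18.78 p [571.6  156.94 196.9 ] yaw -1.59 turn from scale x 1.254 Ftool [ 0.1  1.7 -0.7] Mtool [-0.089 -0.006 -0.172] j [0.16 0.46 1.66 0.   1.02 0.18]
18.7833 [571.59778937 156.93504135 196.90169688] [-1.56970417e+00  5.83673509e-04 -1.59035140e+00] [-0.68868201 -0.10234785 -1.7437005 ] 0.25461521432113243 0.03505792479726249
tip [571.72302133 156.99885168  83.40178391] [318.78953827 196.62094426] lock [319.12027313 186.4476599 ]
crop 259 147
(array([ -0.1, -53.1,   0.5]), array([-1.3000e-03, -1.2404e+00,  2.0000e-04]))
45 len 12.2 yaw -1.62 mid [571.9 159.7  45. ] in tool [ -2.81 150.78   0.89]
45 len 13.3 yaw -1.622 mid [571.9 159.1  45. ] in tool [ -2.25 150.78   0.87]
```

View pics/w10z.png

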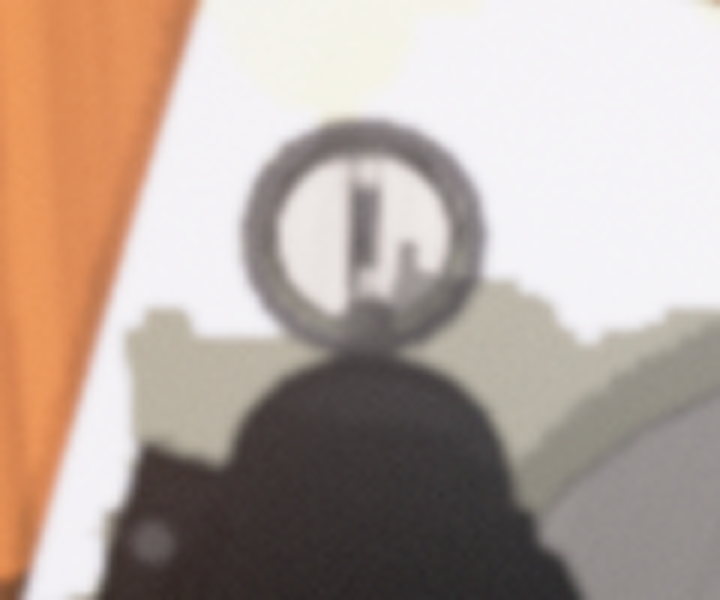

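The slot now measures about −1.62 yaw, a screw angle of roughly 1.2 to 1.28. It's released, and no stop load was seen. Returning the driver.

Request:
{"op": "drive_tool", "data": {
  "steps": [
    {"slide": [0, -0.03, 0], "dr": [0, 0, 0], "fingers": 0.0},
    {"slide": [0, -0.055, 0], "dr": [0, -0.12, 0], "fingers": 0.0},
    {"slide": [0, -0.055, 0], "dr": [0, -0.24, 0], "fingers": 0.0},
    {"slide": [0, -0.055, 0], "dr": [0, -0.36, 0], "fingers": 0.0},
    {"slide": [0, -0.055, 0], "dr": [0, -0.48, 0], "fingers": 0.0}
  ]
}}

```text
t: 19.25
eef_pos: [570.9, 156.8, 250.0]
tcp_rot: [-1.573, 0.001, -1.104]
ft_force: [0.0, 0.6, -0.9]
opening: 0.248
```

```bash
python3 st.py; python3 -c "
from h import *
print(go([493,-243.2,252],0.036))"
```

```text
t 19.25 p [570.93 156.78 249.97] yaw -1.104 turn from scale x 0.768 Ftool [-0.6  0.9  0.3] Mtool [-0.057 -0.013 -0.037] j [ 0.16  0.41  1.6   0.    1.14 -0.31]
(array([ 322.2,   -1.8, -249.5]), array([ 0.0013, -1.1402, -0.0021]))
```

Request:
{"op": "drive_tool", "data": {
  "steps": [
    {"slide": [0.322, -0.002, -0.249], "dr": [0.001, -1.14, -0.001], "fingers": 0.0},
    {"slide": [0.322, -0.002, -0.249], "dr": [0.001, -1.14, -0.001], "fingers": 0.0},
    {"slide": [0.322, -0.002, -0.249], "dr": [0.001, -1.14, -0.001], "fingers": 0.0},
    {"slide": [0.322, -0.002, -0.249], "dr": [0.001, -1.14, -0.001], "fingers": 0.0},
    {"slide": [0.322, -0.002, -0.249], "dr": [0.001, -1.14, -0.001], "fingers": 0.0}
  ]
}}

```text
t: 19.67
eef_pos: [533.0, -33.4, 250.7]
tcp_rot: [-1.572, 0.002, -0.527]
ft_force: [0.2, -0.3, -1.4]
opening: 0.252
```

```bash
python3 st.py; python3 -c "
from h import *
print(go([493,-243.2,252],0.036))"
```

```text
t 19.67 p [532.97 -33.43 250.65] yaw -0.527 turn from scale x 0.191 Ftool [ 0.3  1.4 -0.1] Mtool [ 0.021 -0.039 -0.011] j [-0.19  0.33  1.73  0.    1.09 -1.23]
(array([  71. ,   -1.4, -201.4]), array([ 1.000e-04, -5.633e-01, -2.300e-03]))
```

Request:
{"op": "drive_tool", "data": {
  "steps": [
    {"slide": [0.071, 0, -0.201], "dr": [0, -0.563, 0], "fingers": 0.0},
    {"slide": [0.071, 0, -0.201], "dr": [0, -0.563, 0], "fingers": 0.0},
    {"slide": [0.071, 0, -0.201], "dr": [0, -0.563, 0], "fingers": 0.0},
    {"slide": [0.071, 0, -0.201], "dr": [0, -0.563, 0], "fingers": 0.0},
    {"slide": [0.071, 0, -0.201], "dr": [0, -0.563, 0], "fingers": 0.0}
  ]
}}

```text
t: 20.08
eef_pos: [496.4, -221.4, 250.7]
tcp_rot: [-1.57, 0.002, 0.034]
ft_force: [1.5, 0.1, -1.5]
opening: 0.254
```

Request:
{"op": "drive_tool", "data": {
  "steps": [
    {"slide": [0, 0, 0], "dr": [0, 0, 0], "fingers": 0.0},
    {"slide": [0, 0, 0], "dr": [0, 0, 0], "fingers": 0.0}
  ]
}}

```text
t: 20.25
eef_pos: [496.4, -221.8, 250.4]
tcp_rot: [-1.57, 0.002, 0.025]
ft_force: [0.8, 0.1, -0.9]
opening: 0.255
```

```bash
python3 st.py; python3 -c "
from h import *
print(go([493,-243.2,240],0.036))"
```

```text
t 20.25 p [ 496.42 -221.77  250.45] yaw 0.025 turn from scale x -0.361 Ftool [0.8 0.9 0. ] Mtool [ 0.049  0.062 -0.042] j [-0.54  0.34  1.71 -0.    1.09 -2.14]
(array([ -3.9,  10.4, -21.4]), array([-0.0013, -0.0112, -0.0022]))
```

Request:
{"op": "drive_tool", "data": {
  "steps": [
    {"slide": [-0.0039, 0.01, -0.0214], "dr": [-0.001, -0.011, -0.002], "fingers": 0.0},
    {"slide": [-0.0039, 0.02, -0.0214], "dr": [-0.001, -0.011, -0.002], "fingers": 0.0},
    {"slide": [-0.0039, 0.036, -0.0214], "dr": [-0.001, -0.011, -0.002], "fingers": 0.0},
    {"slide": [-0.0039, 0.036, -0.0214], "dr": [-0.001, -0.011, -0.002], "fingers": 0.0}
  ]
}}

```text
t: 20.58
eef_pos: [493.1, -239.9, 212.6]
tcp_rot: [-1.568, 0.003, 0.039]
ft_force: [0.2, 0.1, -1.2]
opening: 0.248
```

Request:
{"op": "drive_tool", "data": {
  "steps": [
    {"slide": [0, 0, 0], "dr": [0, 0, 0], "fingers": 0.0},
    {"slide": [0, 0, 0], "dr": [0, 0, 0], "fingers": 0.0},
    {"slide": [0, 0, 0], "dr": [0, 0, 0], "fingers": 0.0}
  ]
}}

```text
t: 20.83
eef_pos: [494.4, -241.1, 216.3]
tcp_rot: [-1.572, -0.002, 0.04]
ft_force: [-0.2, -0.8, -0.7]
opening: 0.255
```

```bash
python3 st.py; python3 -c "
from h import *
print(go([493,-243.2,206],0.036))"; python3 look.py 11
python3 - <<'E'
from h import *
im=optics.read_camera("scene"); cv2.imwrite("pics/s11z.png",cv2.resize(im[120:210,200:300,::-1],None,fx=6,fy=6,interpolation=cv2.INTER_CUBIC))
E
```

```text
t 20.83 p [ 494.44 -241.11  216.34] yaw 0.04 turn from scale x -0.376 Ftool [-0.3  0.7 -0.8] Mtool [ 0.078  0.004 -0.055] j [-0.57  0.38  1.74  0.    1.01 -2.18]
(array([-1.5, 10.3, -2. ]), array([0.0013, 0.0041, 0.0022]))
20.8333 [ 494.43566387 -241.11391782  216.34283816] [-1.57211112 -0.00223728  0.04006182] [-0.23223357 -0.764497   -0.72228554] 0.25544356399690316 0.005733215965495612
tip [ 494.6953678  -241.25285706  102.84322032] [319.29249015 195.18075906] lock [568.26894836 242.57901083]
crop 259 145
(array([ 93.5, -34. , 394.6]), array([0.0009, 0.3901, 0.0025]))
```

View pics/w11z.png

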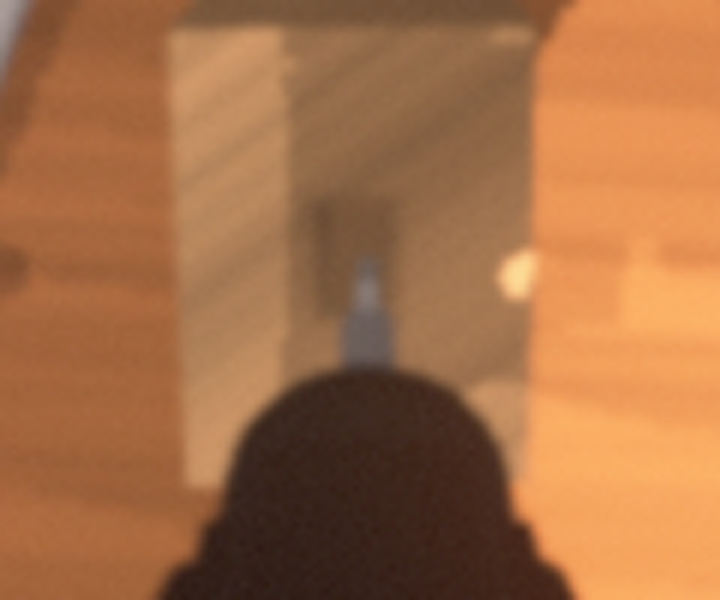

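View pics/s11z.png

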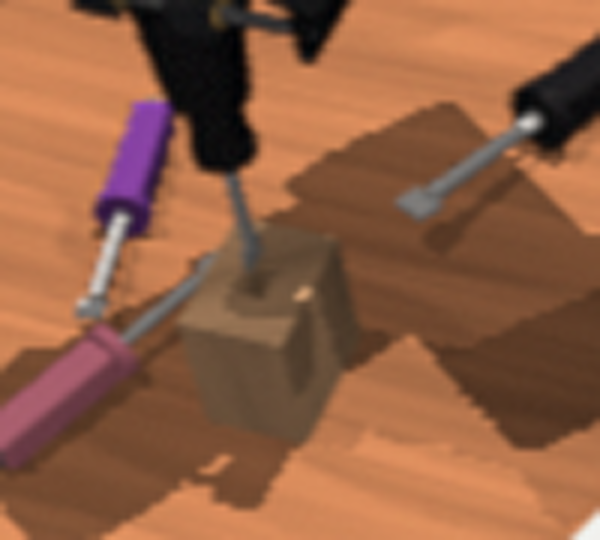

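The wrist view shows the hole centred near column 355 and the blade at 367, about 1.7 mm off. That agrees with the pose error, so I'm correcting it and inserting.

Request:
{"op": "drive_tool", "data": {
  "steps": [
    {"slide": [-0.0015, 0.004, -0.002], "dr": [0.001, 0.004, 0.002], "fingers": 0.0},
    {"slide": [-0.0015, 0.012, -0.002], "dr": [0.001, 0.004, 0.002], "fingers": 0.0},
    {"slide": [-0.0015, 0.012, -0.002], "dr": [0.001, 0.004, 0.002], "fingers": 0.0},
    {"slide": [-0.0015, 0.012, -0.002], "dr": [0.001, 0.004, 0.002], "fingers": 0.0}
  ]
}}

```text
t: 21.27
eef_pos: [492.3, -243.6, 203.0]
tcp_rot: [-1.57, 0.002, 0.035]
ft_force: [-0.3, 0.5, -1.2]
opening: 0.252
```

```bash
python3 st.py; python3 -c "
from h import *
print(go([493,-243.2,190],0.036))"
```

```text
t 21.27 p [ 492.34 -243.59  203.02] yaw 0.035 turn from scale x -0.371 Ftool [-0.3  1.2  0.5] Mtool [0.04  0.001 0.039] j [-0.58  0.4   1.76 -0.    0.99 -2.19]
(array([ 0.7, 13. ,  0.4]), array([-0.0009, -0.0006, -0.0015]))
```

Request:
{"op": "drive_tool", "data": {
  "steps": [
    {"slide": [0.0006, 0.005, 0.0004], "dr": [-0.001, 0, -0.0015], "fingers": 0.0},
    {"slide": [0.0006, 0.012, 0.0004], "dr": [-0.001, 0, -0.0015], "fingers": 0.0},
    {"slide": [0.0006, 0.02, 0.0004], "dr": [-0.001, 0, -0.0015], "fingers": 0.0},
    {"slide": [0.0006, 0.03, 0.0004], "dr": [-0.001, 0, -0.0015], "fingers": 0.0}
  ]
}}

```text
t: 21.6
eef_pos: [493.2, -243.2, 172.9]
tcp_rot: [-1.572, -0.001, 0.036]
ft_force: [-0.2, 0.0, -1.5]
opening: 0.252
```

```bash
python3 st.py; python3 -c "
from h import *
print(go([493,-243.2,116.5],0.036))"
```

```text
t 21.6 p [ 493.21 -243.22  172.91] yaw 0.036 turn from scale x -0.372 Ftool [-0.2  1.5  0.1] Mtool [ 0.055  0.046 -0.008] j [-0.58  0.43  1.79 -0.    0.91 -2.18]
(array([-0.3, 56.4,  0.1]), array([ 0.001 , -0.0003,  0.0012]))
```

The blade tip is inside the hole (about z = 59) with no side force. Lowering further.

Request:
{"op": "drive_tool", "data": {
  "steps": [
    {"slide": [0, 0.01, 0], "dr": [0, 0, 0], "fingers": 0.0},
    {"slide": [0, 0.02, 0], "dr": [0, 0, 0], "fingers": 0.0},
    {"slide": [0, 0.03, 0], "dr": [0, 0, 0], "fingers": 0.0},
    {"slide": [0, 0.04, 0], "dr": [0, 0, 0], "fingers": 0.0},
    {"slide": [0, 0.048, 0], "dr": [0, 0, 0], "fingers": 0.0}
  ]
}}

```text
t: 22.02
eef_pos: [493.1, -243.2, 124.3]
tcp_rot: [-1.571, -0.0, 0.036]
ft_force: [0.5, -0.2, -1.5]
opening: 0.248
```

Request:
{"op": "drive_tool", "data": {
  "steps": [
    {"slide": [0, 0.002, 0], "dr": [0, 0, 0], "fingers": 0.0},
    {"slide": [0, 0.004, 0], "dr": [0, 0, 0], "fingers": 0.0}
  ]
}}

```text
t: 22.18
eef_pos: [493.2, -243.2, 121.1]
tcp_rot: [-1.571, -0.0, 0.036]
ft_force: [-0.0, 0.1, -1.8]
opening: 0.252
```

```bash
python3 st.py; python3 -c "
from h import *
print(go([493,-243.2,116.5],0.036))"
```

```text
t 22.18 p [ 493.2  -243.24  121.12] yaw 0.036 turn from scale x -0.372 Ftool [-0.   1.8  0.1] Mtool [ 0.057 -0.04  -0.003] j [-0.58  0.5   1.84 -0.    0.8  -2.18]
(array([-0.2,  4.6,  0.1]), array([ 0.0005, -0.0003,  0.0005]))
```

Request:
{"op": "drive_tool", "data": {
  "steps": [
    {"slide": [0, 0.0015, 0], "dr": [0, 0, 0], "fingers": 0.0},
    {"slide": [0, 0.003, 0], "dr": [0, 0, 0], "fingers": 0.0}
  ]
}}

```text
t: 22.35
eef_pos: [493.5, -243.4, 118.9]
tcp_rot: [-1.572, -0.002, 0.036]
ft_force: [0.3, -0.8, -1.2]
opening: 0.255
```

Request:
{"op": "drive_tool", "data": {
  "steps": [
    {"slide": [0, 0.0007, 0], "dr": [0, 0, 0], "fingers": 0.0},
    {"slide": [0, 0.0014, 0], "dr": [0, 0, 0], "fingers": 0.0}
  ]
}}

```text
t: 22.52
eef_pos: [493.3, -243.3, 117.5]
tcp_rot: [-1.572, -0.001, 0.036]
ft_force: [-1.0, -0.4, -1.7]
opening: 0.255
```

Request:
{"op": "drive_tool", "data": {
  "steps": [
    {"slide": [0, 0.0005, 0], "dr": [0, 0, 0], "fingers": 0.0},
    {"slide": [0, 0.0005, 0], "dr": [0, 0, 0], "fingers": 0.0}
  ]
}}

```text
t: 22.68
eef_pos: [493.3, -243.3, 116.8]
tcp_rot: [-1.572, -0.001, 0.036]
ft_force: [-0.5, 0.4, -1.1]
opening: 0.247
```

Request:
{"op": "drive_tool", "data": {
  "steps": [
    {"slide": [0, 0.0005, 0], "dr": [0, 0, 0], "fingers": 0.0},
    {"slide": [0, 0.0005, 0], "dr": [0, 0, 0], "fingers": 0.0}
  ]
}}

```text
t: 22.85
eef_pos: [493.3, -243.3, 116.5]
tcp_rot: [-1.572, -0.001, 0.036]
ft_force: [0.0, 0.4, 3.1]
opening: 0.252
```

Request:
{"op": "drive_tool", "data": {
  "steps": [
    {"slide": [0, 0.0004, 0], "dr": [0, 0, 0], "fingers": 0.0},
    {"slide": [0, 0.0004, 0], "dr": [0, 0, 0], "fingers": 0.0}
  ]
}}

```text
t: 23.02
eef_pos: [493.4, -243.3, 116.5]
tcp_rot: [-1.572, -0.002, 0.036]
ft_force: [-1.1, -0.4, 7.3]
opening: 0.252
```

The guard is home: contact at TCP z = 116.5, the same as at the grasp. Releasing.

Request:
{"op": "drive_tool", "data": {
  "steps": [
    {"slide": [0, -0.0005, 0], "dr": [0, 0, 0], "fingers": 0.05},
    {"slide": [0, -0.0005, 0], "dr": [0, 0, 0], "fingers": 0.05},
    {"slide": [0, -0.0005, 0], "dr": [0, 0, 0], "fingers": 0.05},
    {"slide": [0, -0.0005, 0], "dr": [0, 0, 0], "fingers": 0.05},
    {"slide": [0, -0.0005, 0], "dr": [0, 0, 0], "fingers": 0.05}
  ]
}}

```text
t: 23.43
eef_pos: [493.2, -243.3, 116.2]
tcp_rot: [-1.572, -0.001, 0.036]
ft_force: [-0.9, 0.3, -0.9]
opening: 0.51
```

```bash
python3 st.py
```

```text
t 23.43 p [ 493.22 -243.26  116.21] yaw 0.036 turn from scale x -0.372 Ftool [-0.9  0.9  0.3] Mtool [ 0.076 -0.011  0.044] j [-0.58  0.51  1.85 -0.    0.78 -2.18]
```

Request:
{"op": "drive_tool", "data": {
  "steps": [
    {"slide": [0, -0.02, 0], "dr": [0, 0, 0], "fingers": 0.05},
    {"slide": [0, -0.05, 0], "dr": [0, 0, 0], "fingers": 0.05},
    {"slide": [0, -0.09, 0], "dr": [0, 0, 0], "fingers": 0.05},
    {"slide": [0, -0.13, 0], "dr": [0, 0, 0], "fingers": 0.05},
    {"slide": [0, -0.15, 0], "dr": [0, 0, 0], "fingers": 0.05}
  ]
}}

```text
t: 23.85
eef_pos: [493.8, -243.5, 270.8]
tcp_rot: [-1.574, -0.005, 0.036]
ft_force: [-0.5, -0.1, 0.8]
opening: 0.527
```

Request:
{"op": "drive_tool", "data": {
  "steps": [
    {"slide": [-0.08, 0, 0.12], "dr": [0, 0, 0], "fingers": 0.05},
    {"slide": [-0.08, 0, 0.12], "dr": [0, 0, 0], "fingers": 0.05},
    {"slide": [-0.08, 0, 0.12], "dr": [0, 0, 0], "fingers": 0.05},
    {"slide": [-0.08, 0, 0.12], "dr": [0, 0, 0], "fingers": 0.05},
    {"slide": [-0.08, 0, 0.12], "dr": [0, 0, 0], "fingers": 0.05}
  ]
}}

```text
t: 24.27
eef_pos: [406.5, -123.4, 266.6]
tcp_rot: [-1.571, -0.001, 0.037]
ft_force: [0.5, -0.1, -0.4]
opening: 0.524
```

```bash
python3 st.py
python3 - <<'E'
from h import *
im=optics.read_camera("scene"); cv2.imwrite("pics/s12.png",im[...,::-1]); cv2.imwrite("pics/s12z.png",cv2.resize(im[130:210,200:290,::-1],None,fx=7,fy=7,interpolation=cv2.INTER_CUBIC))
im=optics.read_camera("top"); cv2.imwrite("pics/t12.png",im[...,::-1]);
E
```

```text
t 24.27 p [ 406.52 -123.39  266.57] yaw 0.037 turn from scale x -0.373 Ftool [ 0.4  0.4 -0.2] Mtool [ 0.01   0.012 -0.032] j [-0.45  0.14  1.94 -0.    1.06 -2.06]
```

View pics/s12z.png

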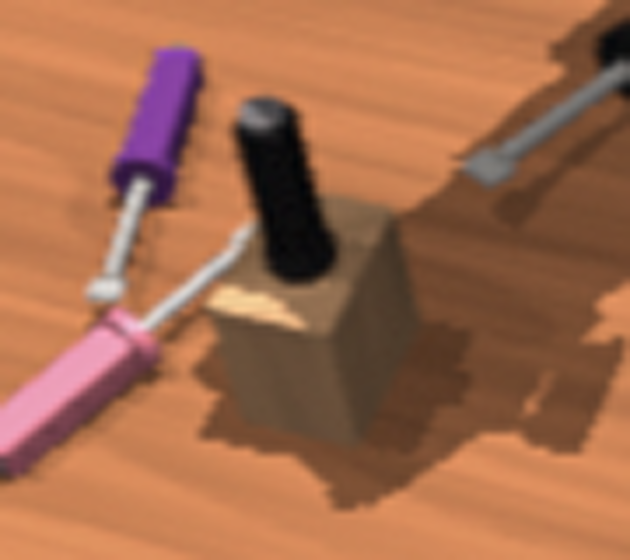

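View pics/t12.png

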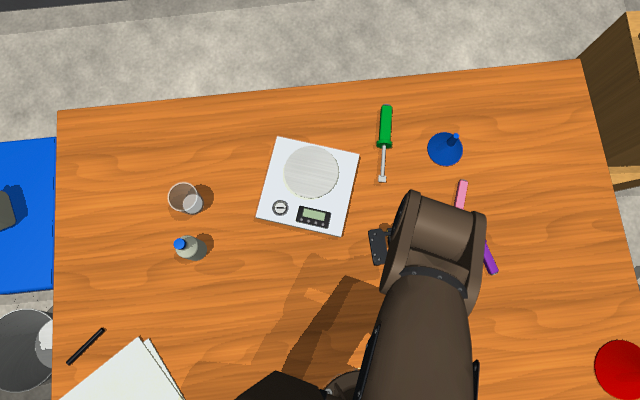

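View pics/s12.png

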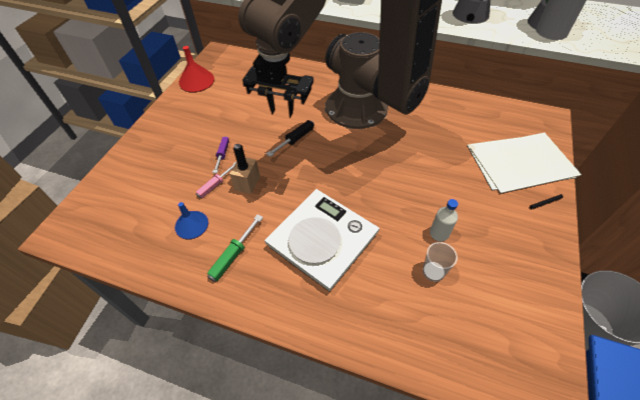

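The scene zoom has the driver's cap at (237.6,146.4); it began at (237.5,145.8), so the driver is upright and fully home. The top view shows the slot turned. The arm is clear, so I'm handing in.

```bash
python3 -c "
from h import *
print(env.job_done(), env.state()['t'])"
```

```text
the job is handed in; nothing more can be done
the job is handed in; nothing more can be done
```

The lock screw is released and the small black driver is back in its stand; I handed the job in at about 24 s of the 61 s allowed.

- **Screw:** I seated the blade and pressed in at about 10–12 N, about 1.6–2.0 mm deep. The first turn left the screw at about 1.15 rad. That was already released but close to the 1.1 limit, so I reseated the blade and turned it a little further. The last estimates were 1.2 rad from the tool's turn and 1.28 rad from the wrist image. They don't agree exactly, but both lie between 1.1 and the 1.3 stop.
- **Load:** I saw no load or torque spike at the stop. Axial load stayed around 12.5 N or less in every reading, against the 22 N limit.
- **Driver:** The guard met the block at the same height as when I picked it up. In the scene picture the cap is within a pixel of where it started, upright.
- **Look-alikes:** The four look-alike drivers started upright and fell over during the first 1.4 s, before the arm came near them. The green one also shifted by a few pixels between two later pictures. I touched none of them, and nothing had left the counter in the last pictures.
- **Other things:** The funnel, bottle and beaker look unmoved.

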